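Unclamp a mould, load the carousel and hold it at the pointer

TASK

Slide the vise jaw well open, lift the pink rubber mould out and set it down gently, flat and upright, in the empty pinned nest (red mark) of the turntable, and let go of it. Only then take hold of one of the turntable's two upright steel posts and turn it until the nest with the mould faces the yellow pointer on the foot. Finish still gripping that post so that the turntable is held still there; leave the other things on the bench alone.

Things in the scene. Friction and masses are not known exactly. Their poses are not given: they have to be found in the camera images.
- vise: Blue vise, bolted down. Origin on the bench below the middle of the clamped mould; x runs from the fixed to the moving jaw. Base 70 mm wide, 12 mm high; bed 34 mm wide, top at 30 mm, so fingers have room beside and below the mould. Fixed jaw x -60 to -38.5 mm, top 52 mm. Moving jaw, shut: x 38.5 to 66 mm, 50 mm wide, top 66 mm, with a lip to x = 30 mm over the mould's end.
- jaw (a joint): Moving jaw of the vise, slides along the vise's +x axis, away from the mould: 0 shut on the mould, 0.040 m fully open at its stop. Stays where left; takes about 3 N. The lip clears the mould above 0.010; the job needs it beyond 0.020.
- jaw_peg (a point): Top centre of the round upright steel peg on the moving jaw, 14 mm diameter, 40 mm tall above the jaw, its top 106 mm above the bench. Pinch or push it to slide the jaw.
- mould: Pink rubber mould block 74 x 48 x 28 mm, about 0.11 kg, clamped in the vise. Origin at the centre of its underside, x along its 74 mm length, z up. Take it across the 48 mm width. Either way round is fine in the nest.
- carousel: Fixed round foot of the carousel, origin on the bench on the turning axis. A yellow pointer stands on it at its -x side (126 to 140 mm from the axis, 30 mm high).
- turntable (a joint): Angle of the aluminium turntable (240 mm diameter, top at 32 mm) on the foot, counterclockwise from above positive; 0 = nest faces the yellow pointer. Starts between -1.9 and -0.8 rad; friction 0.2 N m, stays where left. Fixed on it are also a white pot (45 mm high, opposite the nest) and two pink moulds (23 mm high, at the sides).
- nest (a point): Centre of the top of the nest's black pad (36 x 70 mm), 44 mm above the bench, 12 above the turntable, 70 from the axis: the mould's underside centre belongs here, its length along y. Axes turn with the table: -x outwards (red mark at the rim), y tangential. Pins 6 mm thick, 8 mm above the pad, at x +-32, y +-27 mm and x +-12, y +-45 mm, leave 5 mm play all round.
- post_right: Upright round steel post fixed to the turntable, 14 mm diameter, 85 mm tall; origin at its foot, 32 mm above the bench (its top is at 117 mm); 105 mm from the axis, 45 degrees counterclockwise from above from the nest. Being round it may turn within the grip.
- post_left: The same post on the other side of the nest, 45 degrees clockwise from it.
- open_half: Opened mould half, dark pink on cream, 86 x 66 x 24 mm; origin under its centre. Bystander.
- spare_mould: Pink mould 80 x 57 x 31 mm lying on the bench cover; origin under its centre. Bystander.
- tweezers: Steel tweezers 122 mm; origin under the middle. Bystander.
Not all that is in view belongs to the job. What is shaped like the mould but turquoise is not meant.

How it is judged:
By the outcome, as a careful person would: the job done as asked, in the order asked, and still so for the second after the job is handed in, while the arm keeps its last pose, push and grip.
It also fails if it takes over 54 s, if anything falls off the work surface, if the arm or the gripper's body presses on something with over 40 N, if the wrist force passes 120 N, or if a joint passes its speed limit or range.

ROBOT

A 6-joint arm with a two-finger parallel gripper is mounted at the origin on a cart in front of the work surface, level with it; the furniture and walls round the work are solid. World frame = base frame: x ahead of the robot, y to its left, z up, the work surface at z = 0. Lengths are in m, angles in rad, forces in N, time in s.
With the tool pointing down it reaches from about 0.35 to 0.85 m from the base axis. Payload 8.1 kg.
Tool frame: the origin (TCP) lies on the centre line of the jaws, within the pads' length; the fingertips stand 14 mm ahead of it and the grasp point (between the pads) lies 5 mm behind it; z points along the fingers, y is the direction in which the jaws open and shut (so a half turn about z gives the same grasp; the last joint's range is limited). The gripper opens to 93 mm and grips with 3 to 60 N. Pads are 15 mm wide; open, the fingers measure 128 mm over their backs; the gripper's body (75 mm by 188 mm) begins 65 mm behind the grasp point.
Start: joints at [1.151, 0.13, 1.488, -0, 1.523, -0.085], TCP at [0.197, 0.567, 0.233] pointing down, gripper open.
Joint ranges: [-2.96, 2.96], [-0.89, 2.26], [0.02, 2.5], [-1.34, 4.48], [0, 2.73], [-2.66, 2.66]. Speed limits (rad/s): [2.39, 2.39, 2.79, 3.14, 3.14, 3.14].

INTERFACE

Orientations are given as a rotation vector (axis times angle).
In Python, from plant import robot gives the robot as it stands.
- The arm moves only by the tool jog_arm, never from a script. Its argument "steps" is a list of rows, each a list of 7 numbers: the closure, from 0 (fully open) to 1 (shut), then the shift along the tool's x, y, z in m, then the turn, a rotation vector about the tool's x, y, z in rad. In form: [[jaw, tx, ty, tz, rx, ry, rz], ...]. A call has 1 to 5 rows; each row is the pose to reach, as a shift and turn from the pose measured when the call began, along the tool's axes at that moment; what a row does not reach only later rows make up. A row lasts 1/8 s, in which the tool goes at most 62.5 mm and 10.7 degrees, less where a joint would pass 70% of its speed; a pose out of reach is approached as far as the arm can. A call with a gripper value outside its range is refused whole. The fingers move at their own pace and stop on an object; "force" is the grip in N (left out, the last holds). Time passes only in rows, so rows that repeat a pose let the fingers close. It gives the time, the measured TCP pose, the force and the opening at its end, in the units of the state.
- robot.read_state(): the state, without advancing time (a new reading comes with each control period).
- robot.read_camera(name): name is "scene" or "top"; returns a dict with "image" (384x512x3 uint8, red, green, blue), "mtx" (3x3 intrinsics, pixels), "D" ([k1, k2, p1, p2, k3] as OpenCV has them; the pictures are not rectified), "extrinsics" (4x4, takes a point from camera to world coordinates). Camera axes: x right, y down, z forward; pixel columns grow to the right and rows downward; lengths in m; the calibration is good to about 2 mm. A picture is of the moment at which its call begins. There is no depth.
- robot.close_job(): hands the job in, once; it reports no verdict.
The state is a dict: "t": time; "q": joint angles; "dq": joint speeds; "joint_torque": joint torques, N m; "tool_pos": TCP position; "orientation": TCP orientation; "force": force on the tool from outside, world axes, zero at the start; "wrist_torque": the same for the moment, N m; "opening": finger opening in m.
Only numpy, scipy, OpenCV 4.12 (cv2) and the standard library are available. Lean on these libraries where they do the work, as an engineer would, in place of code of your own. Each camera call takes 0.05 s, during which the arm holds its last target.

## Working session

There is one attempt and no reset: what is moved stays moved. The work goes in short steps, Python scripts to look and compute and a tool call to move; the robot and the scene stay as the last step left them, time stands still between calls to the robot, and variables do not carry over. Pictures are saved under pics/ and viewed, and the job is handed in when it is done.

Besides the shell and the picture viewer there is one more tool, called after "Emit:" as name(argument=value, ...) on one line, values as JSON. jog_arm: Moves the arm, as the interface text tells. Its arguments: {"type":"object","properties":{"steps":{"type":"array"},"force":{"type":"number"}},"required":["steps"]}

```bash
ls; mkdir -p pics; python3 - <<'E'
from plant import robot
import cv2
for n in ["scene","top"]:
    c=robot.read_camera(n)
    cv2.imwrite(f"pics/{n}0.png",c["image"][:,:,::-1])
    import numpy as np
    np.savez(f"{n}0.npz",**c)
    print(n,c["mtx"].round(1).tolist(),c["D"],c["extrinsics"].round(3).tolist())
print(robot.read_state())
E
```

```text
pics
scene [[390.1, 0.0, 247.4], [0.0, 390.1, 187.7], [0.0, 0.0, 1.0]] [-0.06627973  0.          0.          0.          0.        ] [[0.831, -0.39, 0.396, -0.025], [-0.556, -0.567, 0.607, -1.112], [-0.012, -0.725, -0.689, 1.12], [0.0, 0.0, 0.0, 1.0]]
top [[459.3, 0.0, 256.8], [0.0, 459.3, 193.8], [0.0, 0.0, 1.0]] [-0.17047928  0.          0.          0.          0.        ] [[-0.002, -0.982, 0.189, 0.286], [-1.0, -0.002, -0.022, -0.176], [0.022, -0.189, -0.982, 1.489], [0.0, 0.0, 0.0, 1.0]]
{'t': 0.1, 'q': array([ 1.15061658e+00,  1.31080483e-01,  1.48918710e+00, -1.53092753e-05,
        1.52301051e+00, -8.53990716e-02]), 'dq': array([ 0.00094395, -0.00130114, -0.00212605, -0.00098216, -0.00055277,
        0.00046278]), 'joint_torque': array([ 6.43615131e-04, -5.61335421e+01, -4.93100166e+01,  7.69890659e-02,
        2.89891823e-02,  3.30309126e-05]), 'tool_pos': array([0.1969151 , 0.5662346 , 0.23168623]), 'orientation': array([-5.23350814e-01, -3.09728047e+00,  2.56901285e-03]), 'force': array([ 0.30373633, -0.50740626, -0.12959153]), 'wrist_torque': array([-0.01006212,  0.02134092,  0.04971886]), 'opening': 0.09262054055300808}
```

View pics/scene0.png

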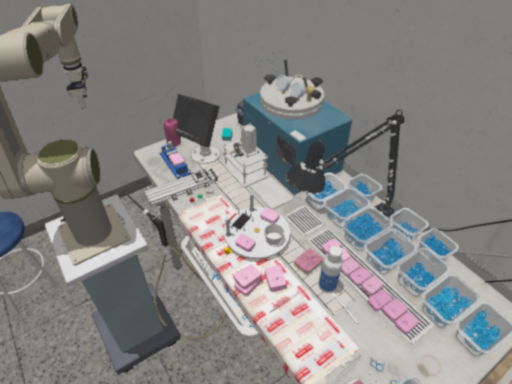

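View pics/top0.png

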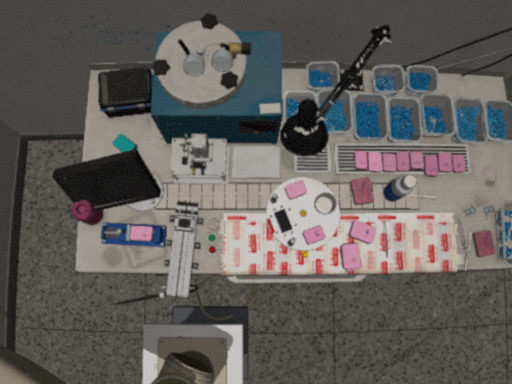

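```bash
python3 - <<'E'
import cv2,numpy as np
t=cv2.imread("pics/top0.png"); s=cv2.imread("pics/scene0.png")
a=cv2.resize(t[210:260,90:180],None,fx=8,fy=8,interpolation=cv2.INTER_CUBIC)
cv2.imwrite("pics/a.png",a)
b=cv2.resize(t[165:265,250:350],None,fx=6,fy=6,interpolation=cv2.INTER_CUBIC)
cv2.imwrite("pics/b.png",b)
c=cv2.resize(s[135:195,145:225],None,fx=9,fy=9,interpolation=cv2.INTER_CUBIC)
cv2.imwrite("pics/c.png",c)
d=cv2.resize(s[185:265,205:305],None,fx=7,fy=7,interpolation=cv2.INTER_CUBIC)
cv2.imwrite("pics/d.png",d)
E
```

```text
(no output)
```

View pics/a.png

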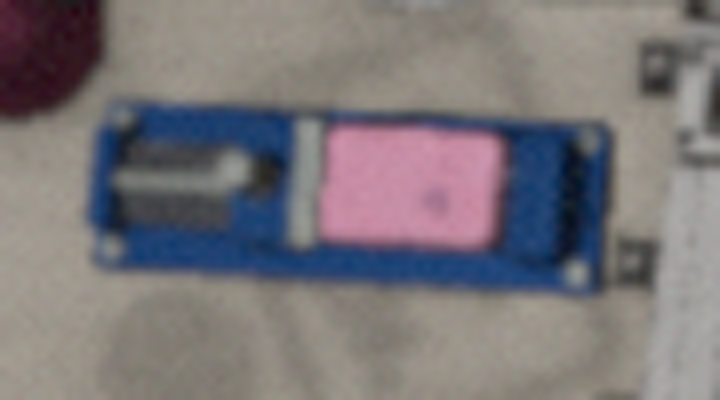

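View pics/b.png

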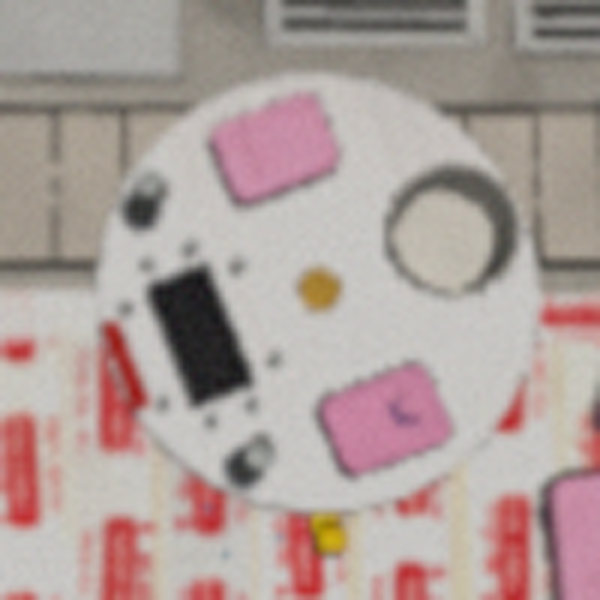

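View pics/c.png

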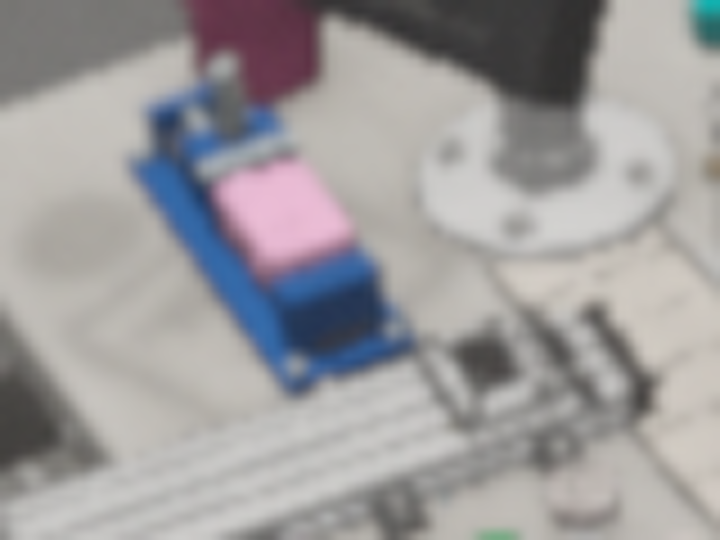

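View pics/d.png

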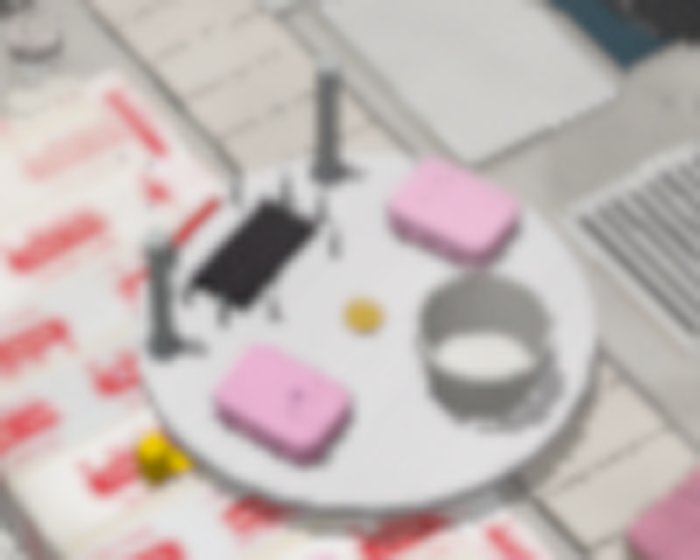

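```bash
cat > h.py <<'E'
import cv2,numpy as np
from scipy.optimize import least_squares
from scipy.spatial.transform import Rotation as R
def load(n,k="0"):
    d=np.load(f"{n}{k}.npz"); return {x:d[x] for x in d}
def proj(c,P):
    E=np.linalg.inv(c["extrinsics"])
    return cv2.projectPoints(np.float64(P).reshape(-1,3),cv2.Rodrigues(E[:3,:3])[0],E[:3,3],c["mtx"],c["D"])[0][:,0]
def unproj(c,uv,z):
    n=cv2.undistortPoints(np.float64(uv).reshape(-1,1,2),c["mtx"],c["D"])[:,0]
    E=c["extrinsics"]; d=np.c_[n,np.ones(len(n))]@E[:3,:3].T; o=E[:3,3]
    return o+d*((z-o[2])/d[:,2])[:,None]
def full(pts,f,off): return (np.float64(pts)+.5)/f-.5+np.float64(off)
def place(p,L):
    L=np.float64(L).reshape(-1,3);c,s=np.cos(p[2]),np.sin(p[2])
    return np.c_[p[0]+c*L[:,0]-s*L[:,1],p[1]+s*L[:,0]+c*L[:,1],L[:,2]]
def tri(cs,uvs):
    return least_squares(lambda P:np.concatenate([(proj(c,P)[0]-u) for c,u in zip(cs,uvs)]),[.5,.2,.1])
E
python3 - <<'E'
from h import *
T=load("top");S=load("scene")
a=lambda p:full(p,8,(90,210)); b=lambda p:full(p,6,(250,165)); c=lambda p:full(p,9,(145,135)); d=lambda p:full(p,7,(205,185))
print("base",unproj(T,a([(113,103),(608,125),(597,290),(100,262)]),.012).round(4).tolist())
print("mouldtop",unproj(T,a([(325,122),(505,130),(497,248),(318,245)]),.058).round(4).tolist())
print("mould scene fixed end",unproj(S,c([(355,238),(265,278)]),.058).round(4).tolist())
print("peg scene",unproj(S,c([(225,65)]),.106).round(4).tolist())
print("peg top",unproj(T,a([(235,165)]),.106).round(4).tolist())
for n,u,v in [("postU",(150,182),(327,72)),("postL",(260,450),(157,240))]:
    r=tri([T,S],[b([u])[0],d([v])[0]]);print(n,r.x.round(4),r.fun.round(2))
    print(unproj(T,b([u]),.117).round(4),unproj(S,d([v]),.117).round(4))
print("padT",unproj(T,b([(150,285),(210,267),(250,383),(192,405)]),.044).round(4).tolist())
print("padS",unproj(S,d([(317,228),(275,200),(190,283),(243,308)]),.044).round(4).tolist())
e=unproj(T,b([(98,290),(540,285),(315,72),(320,513),(160,132),(150,438),(480,140)]),.032)[:,:2]
r=least_squares(lambda p:np.hypot(*(e-p[:2]).T)-.12,[.4,-.2]);print("disc",r.x,r.fun.round(4))
e=unproj(S,d([(395,158),(595,340),(150,385),(330,492),(240,182)]),.032)[:,:2]
r=least_squares(lambda p:np.hypot(*(e-p[:2]).T)-.12,[.4,-.2]);print("discS",r.x,r.fun.round(4))
print("pointer",unproj(T,b([(330,522)]),.03),unproj(S,d([(155,442)]),.03))
E
```

```text
base [[0.4745, 0.2933, 0.012], [0.4668, 0.0872, 0.012], [0.3999, 0.0897, 0.012], [0.4092, 0.2955, 0.012]]
mouldtop [[0.4617, 0.1921, 0.058], [0.459, 0.1198, 0.058], [0.4125, 0.1214, 0.058], [0.4131, 0.1929, 0.058]]
mould scene fixed end [[0.4543, 0.1172, 0.058], [0.4058, 0.115, 0.058]]
peg scene [[0.4406, 0.2153, 0.106]]
peg top [[0.4391, 0.2142, 0.106]]
postU [ 0.5478 -0.261   0.11  ] [-0.12  0.29  0.37 -0.11]
[[ 0.5474 -0.2609  0.117 ]] [[ 0.5424 -0.2666  0.117 ]]
postL [ 0.4102 -0.3146  0.1138] [-0.16  0.41  0.49 -0.12]
[[ 0.4111 -0.3148  0.117 ]] [[ 0.4071 -0.3167  0.117 ]]
padT [[0.5057, -0.2649, 0.044], [0.5153, -0.297, 0.044], [0.4533, -0.3174, 0.044], [0.4417, -0.2865, 0.044]]
padS [[0.5131, -0.2996, 0.044], [0.5059, -0.2701, 0.044], [0.437, -0.2942, 0.044], [0.4505, -0.324, 0.044]]
disc [ 0.50521947 -0.35681458] [-0.0009 -0.0001 -0.0005 -0.0001  0.0008  0.0017  0.0014]
discS [ 0.50588024 -0.35686009] [-0.0049 -0.0017 -0.0003 -0.0062 -0.0019]
pointer [[ 0.38064077 -0.36026515  0.03      ]] [[ 0.37260859 -0.36265428  0.03      ]]
```

```bash
cat > ov.py <<'E'
from h import *
def rect(x0,x1,y0,y1,z): return [(x0,y0,z),(x1,y0,z),(x1,y1,z),(x0,y1,z),(x0,y0,z)]
def circ(x,y,r,z,n=40): return [(x+r*np.cos(t),y+r*np.sin(t),z) for t in np.linspace(0,2*np.pi,n)]
def shapes(v,car,th,jaw=0,mould=True):
    out=[]
    for L in [rect(-.06,-.0385,-.025,.025,.052),rect(.0385+jaw,.066+jaw,-.025,.025,.066),rect(.030+jaw,.0385+jaw,-.025,.025,.066),circ(.0525+jaw,0,.007,.106),[(-.11,.035,.012),(.12,.035,.012)],[(-.11,-.035,.012),(.12,-.035,.012)]]: out.append(place(v,L))
    if mould: out.append(place(v,rect(-.037,.037,-.024,.024,.058)))
    t=(car[0],car[1],car[2]+th)
    out.append(place(car,circ(0,0,.12,.032,80))); out.append(place(car,rect(-.14,-.126,-.006,.006,.03)))
    out.append(place(t,rect(-.088,-.052,-.035,.035,.044)))
    for s in (1,-1):
        a=np.pi+s*np.pi/4; x,y=.105*np.cos(a),.105*np.sin(a)
        out+= [place(t,circ(x,y,.007,.117)),place(t,circ(x,y,.007,.032))]
    for x in(.032,-.032):
        for y in(.027,-.027): out.append(place(t,circ(-.07+x,y,.003,.052,12)))
    for x in(.012,-.012):
        for y in(.045,-.045): out.append(place(t,circ(-.07+x,y,.003,.052,12)))
    return out
def overlay(c,im,sh,box,f,fn,off=(0,0)):
    x0,y0,x1,y1=box
    o=cv2.resize(im[y0:y1,x0:x1],None,fx=f,fy=f,interpolation=cv2.INTER_CUBIC)
    for P in sh:
        u=((proj(c,P)+off-[x0,y0]+.5)*f-.5)
        cv2.polylines(o,[np.int32(u.round())],False,(0,255,0),1)
    cv2.imwrite(fn,o)
    return o
E
python3 - <<'E'
from ov import *
v=(.4367,.157,np.pi/2-.041); car=(.5052,-.357,.03); th=-1.22
sh=shapes(v,car,th)
t=cv2.imread("pics/top0.png"); s=cv2.imread("pics/scene0.png")
T=load("top");S=load("scene")
A=[overlay(T,t,sh,(90,205,180,265),6,"pics/x.png"),overlay(S,s,sh,(145,130,225,195),6,"pics/x.png")]
cv2.imwrite("pics/o1.png",cv2.resize(np.vstack([cv2.copyMakeBorder(i,0,0,0,540-i.shape[1],0) for i in A]),None,fx=.8,fy=.8))
A=[overlay(T,t,sh,(250,165,350,265),4,"pics/x.png"),overlay(S,s,sh,(210,180,310,280),4,"pics/x.png")]
cv2.imwrite("pics/o2.png",np.hstack(A))
E
```

```text
(no output)
```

View pics/o1.png

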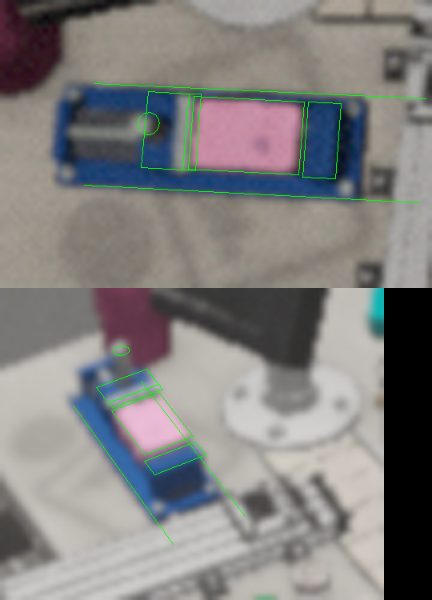

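View pics/o2.png

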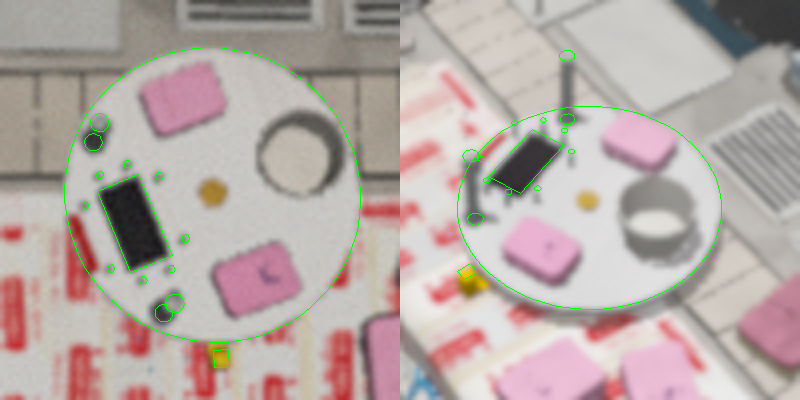

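```bash
python3 - <<'E'
from ov import *
v=(.4367,.157,np.pi/2-.041); car=(.5052,-.357,.03); th=-1.22
sh=shapes(v,car,th)
t=cv2.imread("pics/top0.png"); s=cv2.imread("pics/scene0.png")
T=load("top");S=load("scene")
overlay(S,s,sh,(155,137,205,182),13,"pics/o3.png")
overlay(T,t,sh,(95,215,172,252),10,"pics/o4.png")
E
```

```text
(no output)
```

View pics/o3.png

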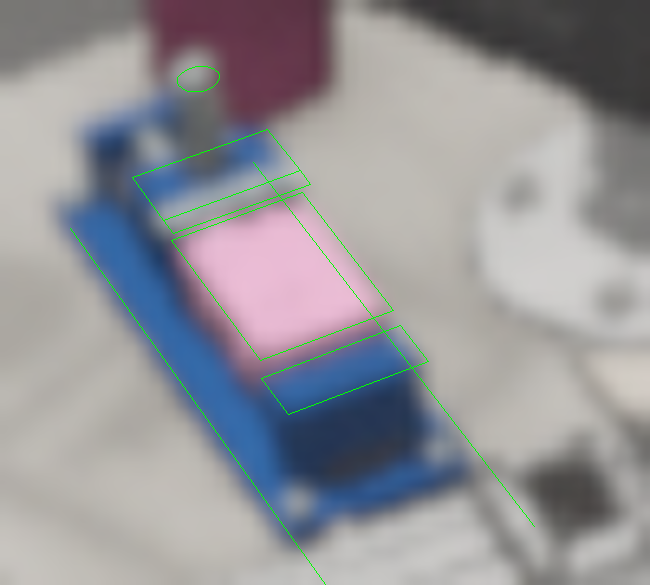

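View pics/o4.png

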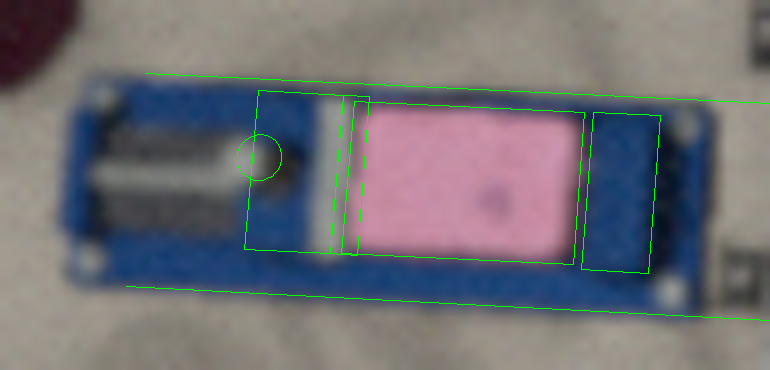

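```bash
python3 - <<'E'
from ov import *
t=cv2.imread("pics/top0.png"); s=cv2.imread("pics/scene0.png")
A=cv2.resize(t[140:250,45:175],None,fx=5,fy=5,interpolation=cv2.INTER_CUBIC)
B=cv2.resize(s[85:185,150:240],None,fx=6,fy=6,interpolation=cv2.INTER_CUBIC)
cv2.imwrite("pics/m1.png",A);cv2.imwrite("pics/m2.png",B)
E
```

```text
(no output)
```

View pics/m1.png

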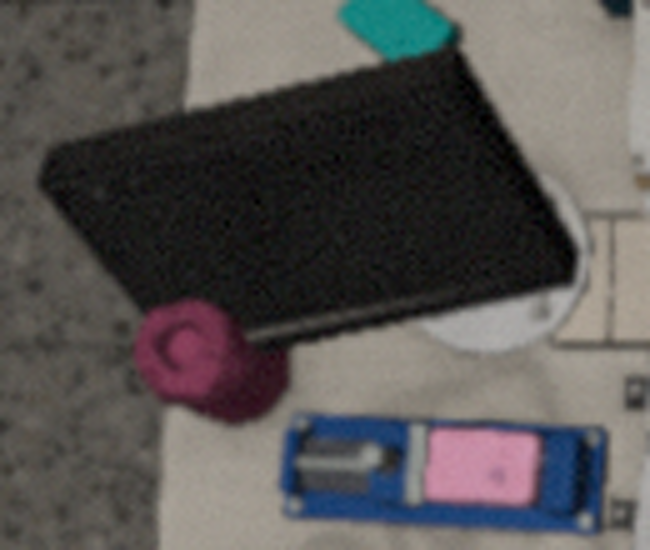

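View pics/m2.png

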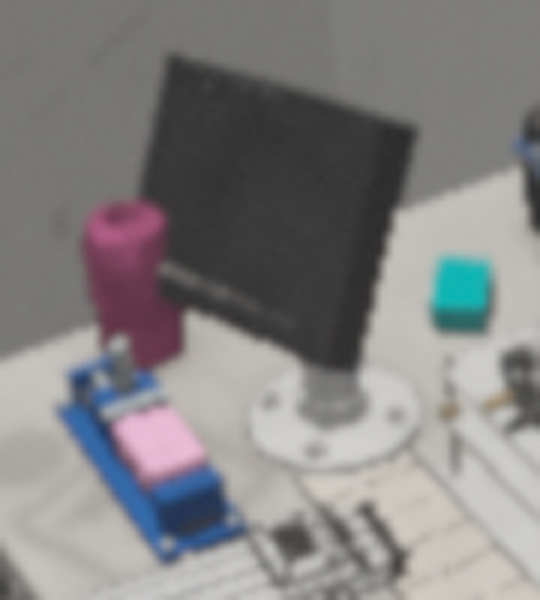

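```bash
python3 - <<'E'
from ov import *
T=load("top");S=load("scene")
A=lambda p:full([p],5,(45,140))[0]; B=lambda p:full([p],6,(150,85))[0]
for n,u,v in [("bottle top",(188,347),(127,212)),("mon LR",(572,278),(350,368)),("mon LL",(250,340),(165,285)),("mon UR",(455,45),(415,130)),("mon UL",(50,150),(170,58))]:
    r=tri([T,S],[A(u),B(v)]);print(n,r.x.round(3),r.fun.round(1))
print(unproj(T,[A((245,385))],0.0))
from plant import robot
print(R.from_rotvec(robot.read_state()["orientation"]).as_matrix().round(3))
E
```

```text
bottle top [0.5   0.323 0.137] [ 0.1 -0.3 -0.5  0.1]
mon LR [0.552 0.092 0.11 ] [ 0.6 -1.5 -2.1  0.5]
mon LL [0.515 0.306 0.074] [ 0.1 -0.3 -0.4  0.1]
mon UR [0.655 0.139 0.246] [-0.1  0.1  0.2 -0.1]
mon UL [0.6   0.395 0.205] [-0.7  1.9  3.1 -0.7]
[[0.49530452 0.33292664 0.        ]]
[[-0.944  0.329 -0.001]
 [ 0.329  0.944 -0.002]
 [ 0.    -0.002 -1.   ]]
```

```bash
cat > mv.py <<'E'
import numpy as np
from scipy.spatial.transform import Rotation as R
from plant import robot
def tgt(phi):  # tool down, tool y at world angle phi
    y=np.array([np.cos(phi),np.sin(phi),0]);z=np.array([0,0,-1.]);return R.from_matrix(np.c_[np.cross(y,z),y,z])
def rel(*targets):
    s=robot.read_state(); R0=R.from_rotvec(s["orientation"]);p0=s["tool_pos"]
    m=R0.as_matrix()
    print("t",round(s["t"],2),"p",p0.round(4),"phi",round(np.arctan2(m[1,1],m[0,1]),3),"F",s["force"].round(1),"op",round(s["opening"],4),"q",s["q"].round(2))
    for x,y,z,phi in targets:
        print("sh",R0.inv().apply(np.array([x,y,z])-p0).round(4),"rot",(R0.inv()*tgt(phi)).as_rotvec().round(3))
E
python3 -c "
from mv import *
rel((.44,.215,.2,-.041))"
```

```text
t 0.1 p [0.1969 0.5662 0.2317] phi 1.236 F [ 0.3 -0.5 -0.1] op 0.0926 q [ 1.15  0.13  1.49 -0.    1.52 -0.09]
sh [-0.345  -0.2518  0.0321] rot [-2.000e-03  1.000e-03  1.277e+00]
```

Emit:
jog_arm(steps=[[0.5,-0.345,-0.252,0.032,0,0,1.277],[0.5,-0.345,-0.252,0.032,0,0,1.277],[0.5,-0.345,-0.252,0.032,0,0,1.277],[0.5,-0.345,-0.252,0.032,0,0,1.277],[0.5,-0.345,-0.252,0.032,0,0,1.277]], force=30)

```text
t: 0.72
tool_pos: [0.3747, 0.3084, 0.2085]
orientation: [1.874, 2.521, -0.002]
force: [0.8, 0.7, -0.1]
opening: 0.0488
```

```bash
python3 -c "
from mv import *
rel((.44,.215,.15,-.041))"
```

```text
t 0.72 p [0.3747 0.3084 0.2085] phi 0.293 F [ 0.8  0.7 -0.1] op 0.0488 q [ 0.58 -0.17  1.83 -0.    1.48  0.29]
sh [-0.1082  0.0356  0.0586] rot [-0.001  0.001  0.334]
```

Emit:
jog_arm(steps=[[0.5,-0.108,0.036,0.02,0,0,0.334],[0.5,-0.108,0.036,0.04,0,0,0.334],[0.5,-0.108,0.036,0.059,0,0,0.334],[0.5,-0.108,0.036,0.059,0,0,0.334]])

```text
t: 1.23
tool_pos: [0.4386, 0.2149, 0.1474]
orientation: [-2.265, -2.174, 0.008]
force: [-0.6, 0.4, 0.8]
opening: 0.0462
```

```bash
cat > snap.py <<'E'
import sys
from ov import *
from plant import robot
def snap(k,boxT=None,boxS=None,f=8):
    for n,bx in (("top",boxT),("scene",boxS)):
        if bx is None: continue
        c=robot.read_camera(n); np.savez(f"{n}{k}.npz",**c)
        x0,y0,x1,y1=bx
        cv2.imwrite(f"pics/{n}{k}.png",cv2.resize(c["image"][y0:y1,x0:x1,::-1],None,fx=f,fy=f,interpolation=cv2.INTER_CUBIC))
E
python3 -c "
from mv import *
rel((.44,.215,.089,-.041))
from snap import *
snap('1',(80,200,175,265),(145,100,225,175))"
```

```text
t 1.23 p [0.4386 0.2149 0.1474] phi -0.041 F [-0.6  0.4  0.8] op 0.0462 q [ 0.35 -0.11  1.89 -0.    1.37  0.39]
sh [0.0003 0.0017 0.0584] rot [-0.005  0.003 -0.   ]
```

View pics/top1.png

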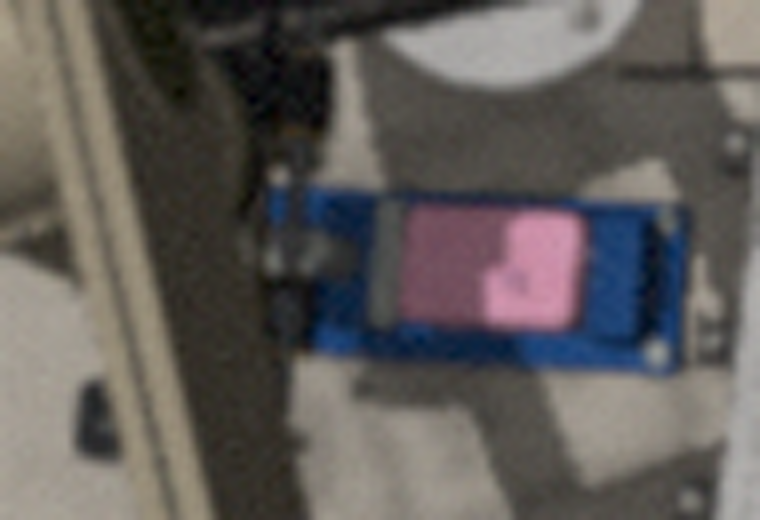

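View pics/scene1.png

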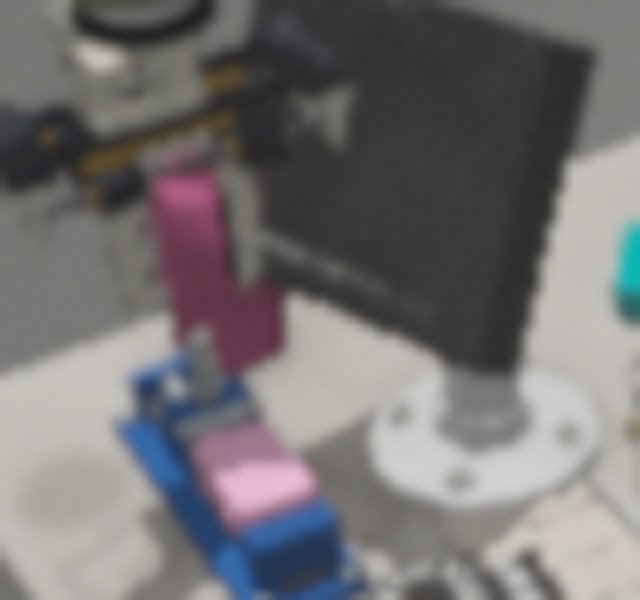

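Emit:
jog_arm(steps=[[0.5,0,0.002,0.03,0,0,0],[0.5,0,0.002,0.058,0,0,0],[0.5,0,0.002,0.058,0,0,0]])

```text
t: 1.7
tool_pos: [0.4399, 0.217, 0.0909]
orientation: [-2.261, -2.18, 0.006]
force: [-0.0, 0.2, -0.0]
opening: 0.0465
```

Emit:
jog_arm(steps=[[0.95,0,0,0,0,0,0],[0.95,0,0,0,0,0,0],[0.95,0,0,0,0,0,0],[0.95,0,0,0,0,0,0]], force=30)

```text
t: 2.2
tool_pos: [0.4367, 0.2174, 0.0913]
orientation: [-2.257, -2.177, 0.014]
force: [-17.4, -0.7, 14.9]
opening: 0.0134
```

```bash
python3 -c "
from mv import *
s=robot.read_state();p=s['tool_pos']
rel((p[0]+.034*.041,p[1]+.034,p[2],-.041))"
```

```text
t 2.2 p [0.4367 0.2174 0.0913] phi -0.036 F [-17.4  -0.7  14.9] op 0.0134 q [ 0.36 -0.05  1.94  0.    1.26  0.39]
sh [ 0.034   0.0002 -0.0001] rot [-0.011  0.002  0.005]
```

Emit:
jog_arm(steps=[[0.95,0.008,-0.002,-0.001,0,0,0],[0.95,0.017,-0.003,-0.001,0,0,0],[0.95,0.026,-0.003,-0.001,0,0,0],[0.95,0.034,-0.003,-0.001,0,0,0],[0.95,0.034,-0.003,-0.001,0,0,0]])

```text
t: 2.82
tool_pos: [0.4379, 0.2511, 0.0916]
orientation: [-2.26, -2.179, 0.008]
force: [20.1, 0.7, -21.5]
opening: 0.0132
```

```bash
python3 -c "
from mv import *
rel((.436,.16,.15,-.041))
from snap import *
snap('2',(80,200,175,265),(145,100,225,175))"
```

```text
t 2.83 p [0.4379 0.2511 0.0916] phi -0.037 F [ 20.1   0.7 -21.5] op 0.0132 q [ 0.42 -0.01  1.9   0.    1.26  0.46]
sh [-0.0913  0.0012 -0.0582] rot [-0.005  0.002  0.004]
```

View pics/top2.png

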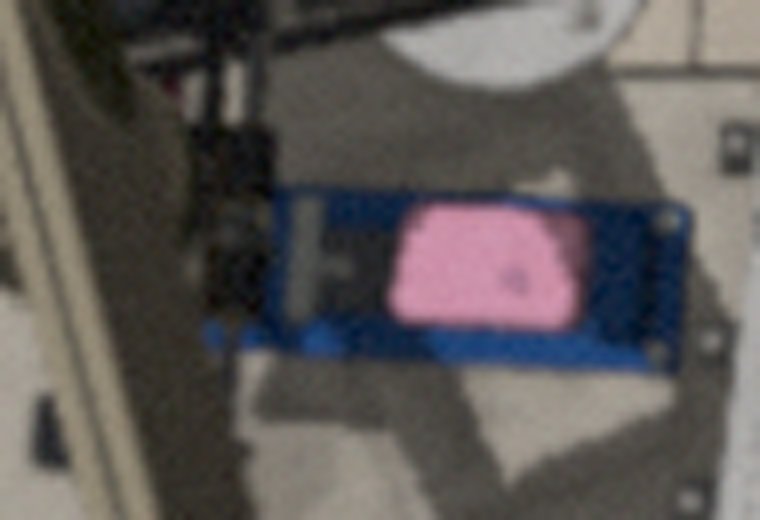

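View pics/scene2.png

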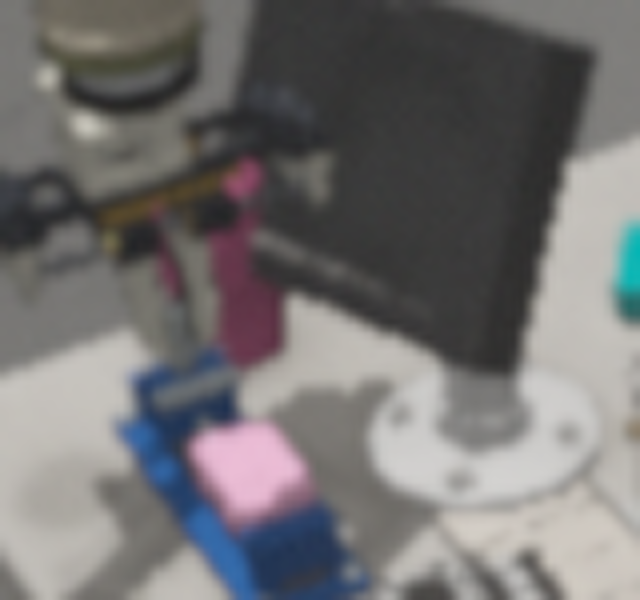

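Emit:
jog_arm(steps=[[0.5,0,0,0,0,0,0],[0.5,0,0,0,0,0,0],[0.5,0,0,-0.06,0,0,0],[0,-0.045,0,-0.06,0,0,0],[0,-0.092,0,-0.06,0,0,0]])

```text
t: 3.55
tool_pos: [0.4352, 0.159, 0.1532]
orientation: [-2.259, -2.182, 0.004]
force: [0.6, -1.5, 0.2]
opening: 0.0584
```

```bash
python3 - <<'E'
from mv import *
from ov import *
S=load("scene","2");T=load("top","2")
out=[]
for c,bx,lo in ((T,(80,200,175,265),(100,1.0)),(S,(145,100,225,175),(100,1))):
    im=c["image"]; hsv=cv2.cvtColor(im,cv2.COLOR_RGB2HSV)
    m=np.zeros(im.shape[:2],np.uint8); x0,y0,x1,y1=bx
    sub=hsv[y0:y1,x0:x1]
    k=((sub[...,0]>150)&(sub[...,1]>35)&(sub[...,1]<130)&(sub[...,2]>95)).astype(np.uint8)
    n,l,st,ce=cv2.connectedComponentsWithStats(k)
    i=1+np.argmax(st[1:,4]); ys,xs=np.where(l==i); print(st[i],(ce[i]+[x0,y0]).round(1))
    r=cv2.minAreaRect(np.float32(np.c_[xs+x0,ys+y0])); print(r)
rt=cv2.boxPoints(cv2.minAreaRect(np.float32([[0,0],[1,0],[0,1]])))
print("T corners",unproj(T,full([(408,203),(587,214),(578,328),(388,320)],8,(80,200)),.058).round(4).tolist())
rel((.436,.16,.15,-.041))
E
```

```text
[ 49  25  23  16 328] [140.3 233. ]
((140.0, 232.5), (15.0, 22.0), 90.0)
[ 23  53  17  13 148] [175.7 158.3]
((175.74139404296875, 158.10342407226562), (12.627283096313477, 13.555760383605957), 68.19859313964844)
T corners [[0.4613, 0.1909, 0.058], [0.4574, 0.119, 0.058], [0.4125, 0.1211, 0.058], [0.415, 0.197, 0.058]]
t 3.55 p [0.4352 0.159  0.1532] phi -0.035 F [ 0.6 -1.5  0.2] op 0.0584 q [ 0.24 -0.19  1.95 -0.    1.39  0.27]
sh [0.0011 0.0008 0.0032] rot [-0.002  0.001  0.006]
```

```bash
python3 - <<'E'
from mv import *
from ov import *
T=load("top");S=load("scene")
A=lambda p:full([p],5,(45,140))[0]; B=lambda p:full([p],6,(150,85))[0]
for n,u,v in [("silver L",(250,333),(165,270)),("silver R",(400,303),(300,325)),("LR",(575,285),(355,370)),("LR",(575,285),(360,360)),("edgeL",(265,348),(165,300))]:
    r=tri([T,S],[A(u),B(v)]);print(n,r.x.round(3),r.fun.round(1))
rel((.435,.157,.1,-.041),(.435,.157,.05,-.041))
E
```

```text
silver L [0.516 0.301 0.091] [ 0.  -0.1 -0.2  0. ]
silver R [0.55  0.205 0.074] [ 1.5 -4.  -5.8  1.4]
LR [0.55  0.089 0.109] [ 0.8 -2.2 -3.1  0.8]
LR [0.55  0.087 0.118] [ 1.  -2.7 -3.9  1. ]
edgeL [0.51  0.298 0.066] [ 0.1 -0.2 -0.3  0.1]
t 3.55 p [0.4352 0.159  0.1532] phi -0.035 F [ 0.6 -1.5  0.2] op 0.0584 q [ 0.24 -0.19  1.95 -0.    1.39  0.27]
sh [-0.0019 -0.      0.0533] rot [-0.002  0.001  0.006]
sh [-1.800e-03  1.000e-04  1.032e-01] rot [-0.002  0.001  0.006]
```

Emit:
jog_arm(steps=[[0,-0.002,0,0.02,0,0,0.006],[0,-0.002,0,0.04,0,0,0.006],[0,-0.002,0,0.06,0,0,0.006],[0,-0.002,0,0.06,0,0,0.006]])

```text
t: 4.05
tool_pos: [0.4336, 0.1567, 0.092]
orientation: [-2.264, -2.174, 0.008]
force: [0.2, -0.7, -0.5]
opening: 0.0925
```

```bash
python3 - <<'E'
from mv import *
from snap import *
rel((.435,.157,.05,-.041))
snap('3',(80,180,175,255),(145,95,225,170))
E
```

```text
t 4.05 p [0.4336 0.1567 0.092 ] phi -0.041 F [ 0.2 -0.7 -0.5] op 0.0925 q [ 0.24 -0.13  2.01 -0.    1.26  0.28]
sh [0.0005 0.0016 0.042 ] rot [-0.005  0.002  0.   ]
```

View pics/top3.png

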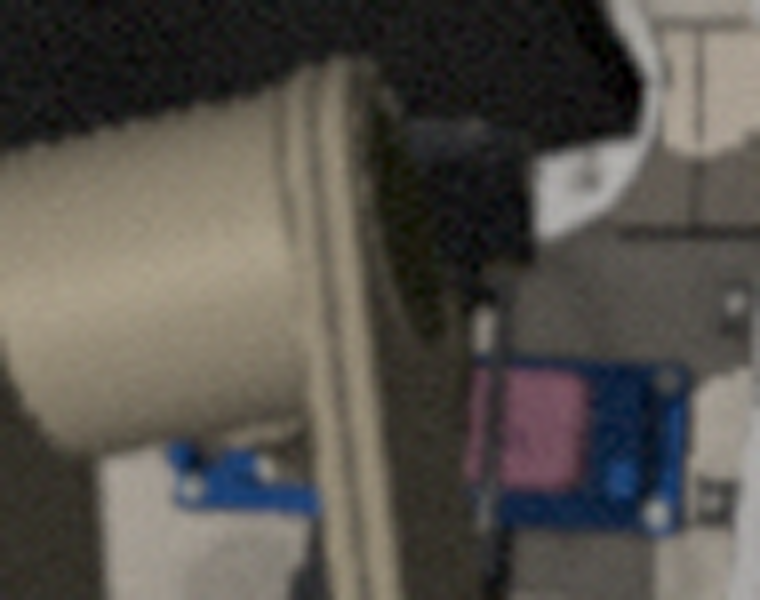

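View pics/scene3.png

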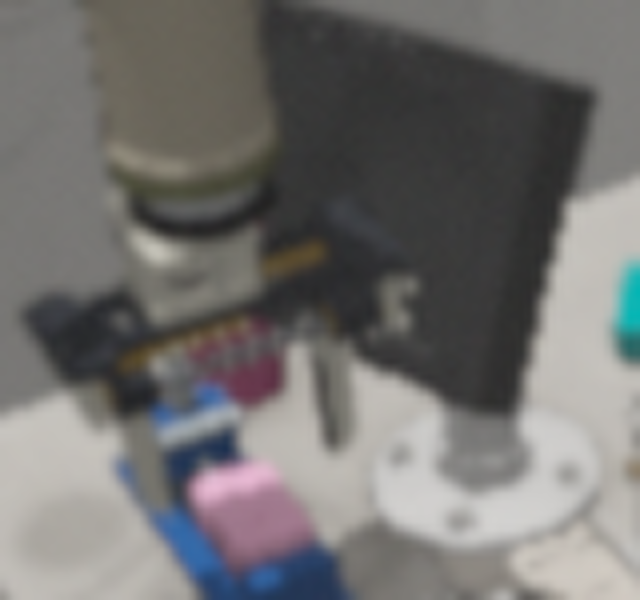

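Emit:
jog_arm(steps=[[0,0,0.001,0.01,0,0,0],[0,0,0.001,0.02,0,0,0],[0,0,0.001,0.02,0,0,0]])

```text
t: 4.53
tool_pos: [0.4353, 0.1568, 0.0729]
orientation: [-2.265, -2.175, 0.006]
force: [-0.3, -0.3, -0.8]
opening: 0.0931
```

Emit:
jog_arm(steps=[[0,0,0,0.006,0,0,0],[0,0,0,0.011,0,0,0],[0,0,0,0.011,0,0,0]])

```text
t: 4.9
tool_pos: [0.4348, 0.1567, 0.0613]
orientation: [-2.264, -2.174, 0.008]
force: [0.1, 1.1, -0.1]
opening: 0.0929
```

Emit:
jog_arm(steps=[[0,0,0,0.006,0,0,0],[0,0,0,0.01,0,0,0],[0,0,0,0.01,0,0,0]])

```text
t: 5.28
tool_pos: [0.4343, 0.1566, 0.0508]
orientation: [-2.264, -2.174, 0.009]
force: [-0.5, -0.3, 0.1]
opening: 0.0931
```

Emit:
jog_arm(steps=[[0.7,0,0,0,0,0,0],[0.7,0,0,0,0,0,0],[0.7,0,0,0,0,0,0],[0.7,0,0,0,0,0,0]], force=20)

```text
t: 5.78
tool_pos: [0.4344, 0.1566, 0.0508]
orientation: [-2.264, -2.174, 0.009]
force: [-0.1, -0.1, 1.5]
opening: 0.0572
```

```bash
python3 - <<'E'
from mv import *
from snap import *
rel((.435,.157,.05,-.041))
E
```

```text
t 5.78 p [0.4344 0.1566 0.0508] phi -0.041 F [-0.1 -0.1  1.5] op 0.0572 q [ 0.24 -0.07  2.04 -0.    1.18  0.28]
sh [0.0004 0.0006 0.0008] rot [-0.006  0.002  0.   ]
```

Emit:
jog_arm(steps=[[0.7,0,0,0,0,0,0],[0.7,0,0,0,0,0,0],[0.7,0,0,0,0,0,0]])

```text
t: 6.15
tool_pos: [0.4344, 0.1566, 0.0509]
orientation: [-2.264, -2.174, 0.008]
force: [1.3, -0.4, 0.4]
opening: 0.0476
```

Emit:
jog_arm(steps=[[0.7,0,0,-0.01,0,0,0],[0.7,0,0,-0.03,0,0,0],[0.7,0,0,-0.06,0,0,0],[0.7,0,0,-0.1,0,0,0],[0.7,0,0,-0.14,0,0,0]])

```text
t: 6.78
tool_pos: [0.4349, 0.1568, 0.1925]
orientation: [-2.264, -2.174, 0.009]
force: [-0.3, 0.2, -0.3]
opening: 0.0477
```

```bash
python3 - <<'E'
from mv import *
from snap import *
rel((.478,-.29,.2,-1.19),(.478,-.29,.14,-1.19))
snap('4',(80,180,175,255),(145,95,225,170))
E
```

```text
t 6.78 p [0.4349 0.1568 0.1925] phi -0.041 F [-0.3  0.2 -0.3] op 0.0477 q [ 0.24 -0.22  1.9  -0.    1.47  0.28]
sh [-0.4447  0.0611 -0.0069] rot [-0.004  0.005  1.149]
sh [-0.4445  0.0615  0.0531] rot [-0.004  0.005  1.149]
```

View pics/scene4.png

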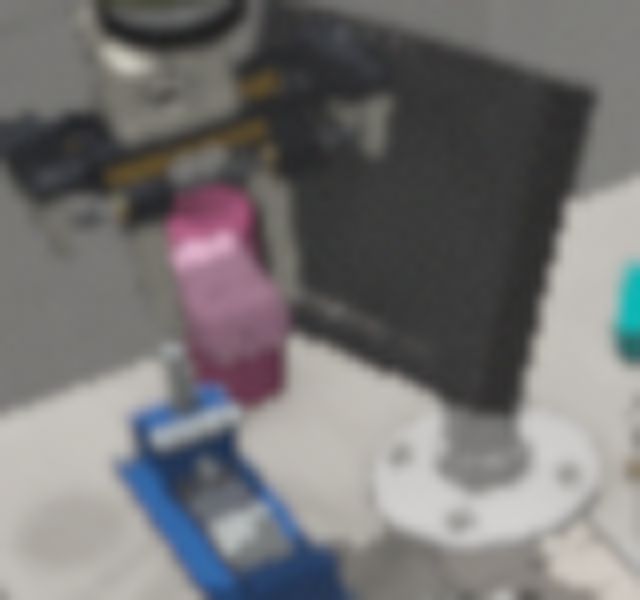

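Emit:
jog_arm(steps=[[0.7,-0.06,0.008,-0.01,0,0,0.155],[0.7,-0.12,0.016,-0.01,0,0,0.31],[0.7,-0.18,0.024,-0.01,0,0,0.465],[0.7,-0.24,0.033,-0.01,0,0,0.62],[0.7,-0.3,0.041,-0.01,0,0,0.775]])

```text
t: 7.5
tool_pos: [0.4664, -0.1457, 0.2065]
orientation: [2.923, 1.151, 0.004]
force: [0.6, 0.3, -1.3]
opening: 0.0475
```

```bash
python3 - <<'E'
from mv import *
rel((.478,-.29,.2,-1.19),(.478,-.29,.15,-1.19))
E
```

```text
t 7.5 p [ 0.4664 -0.1457  0.2065] phi -0.821 F [ 0.6  0.3 -1.3] op 0.0475 q [-0.41 -0.16  1.83  0.    1.48  0.41]
sh [-0.0899  0.1135  0.0065] rot [ 0.001 -0.003  0.369]
sh [-0.09    0.1134  0.0565] rot [ 0.001 -0.003  0.369]
```

Emit:
jog_arm(steps=[[0.7,-0.03,0.038,0.006,0,0,0.12],[0.7,-0.06,0.076,0.02,0,0,0.24],[0.7,-0.09,0.113,0.04,0,0,0.369],[0.7,-0.09,0.113,0.056,0,0,0.369],[0.7,-0.09,0.113,0.056,0,0,0.369]])

```text
t: 8.12
tool_pos: [0.4763, -0.2885, 0.1481]
orientation: [-3.081, -0.595, 0.0]
force: [-0.1, 1.0, -1.1]
opening: 0.0476
```

```bash
python3 - <<'E'
from mv import *
from snap import *
rel((.478,-.29,.15,-1.19))
snap('5',(250,165,350,265),(200,170,310,270),6)
E
```

```text
t 8.12 p [ 0.4763 -0.2885  0.1481] phi -1.189 F [-0.1  1.  -1.1] op 0.0476 q [-0.64  0.07  1.71  0.    1.37  0.55]
sh [ 0.001   0.002  -0.0019] rot [-0.004 -0.001  0.001]
```

View pics/scene5.png

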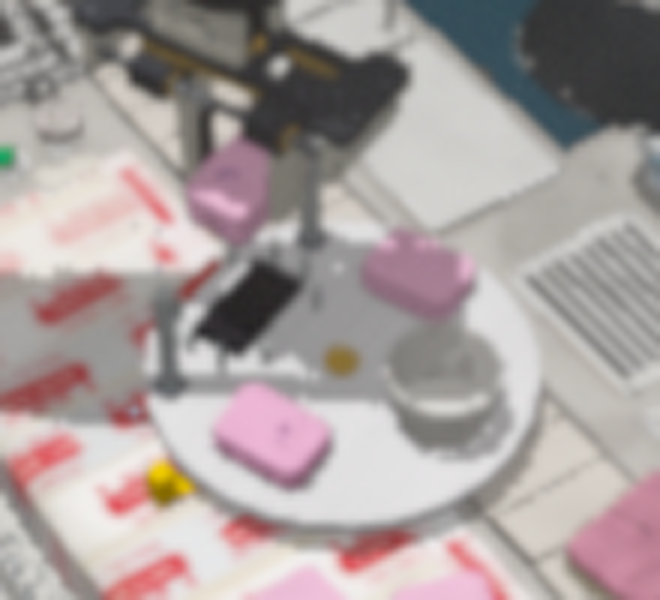

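View pics/top5.png

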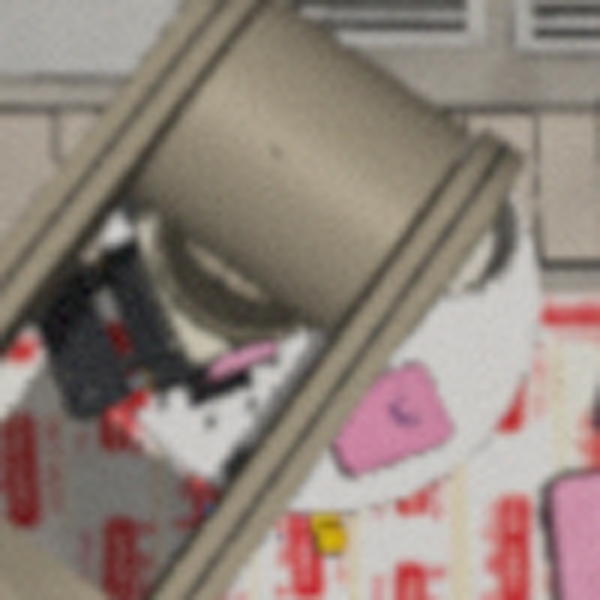

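```bash
cat > hand.py <<'E'
from ov import *
from scipy.spatial.transform import Rotation as R
def handbox(p,rv,dx=0,dz=.0208):
    M=R.from_rotvec(rv).as_matrix()
    o=[]
    for z in (dz,dz-.028):
        L=np.array([(dx+sx*.037,sy*.024,z) for sx,sy in((1,1),(1,-1),(-1,-1),(-1,1),(1,1))]); o.append(L@M.T+p)
    for i in range(4): o.append(np.array([o[0][i],o[1][i]]))
    return o
E
python3 - <<'E'
from hand import *
from plant import robot
s=robot.read_state()
S=load("scene","5")
im=np.ascontiguousarray(S["image"][:,:,::-1])
car=(.5052,-.357,.03); th=-1.22
sh=handbox(s["tool_pos"],s["orientation"])+shapes((.4367,.157,np.pi/2-.041),car,th)
overlay(S,im,sh,(222,185,272,235),15,"pics/o5.png")
E
```

```text
(no output)
```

View pics/o5.png

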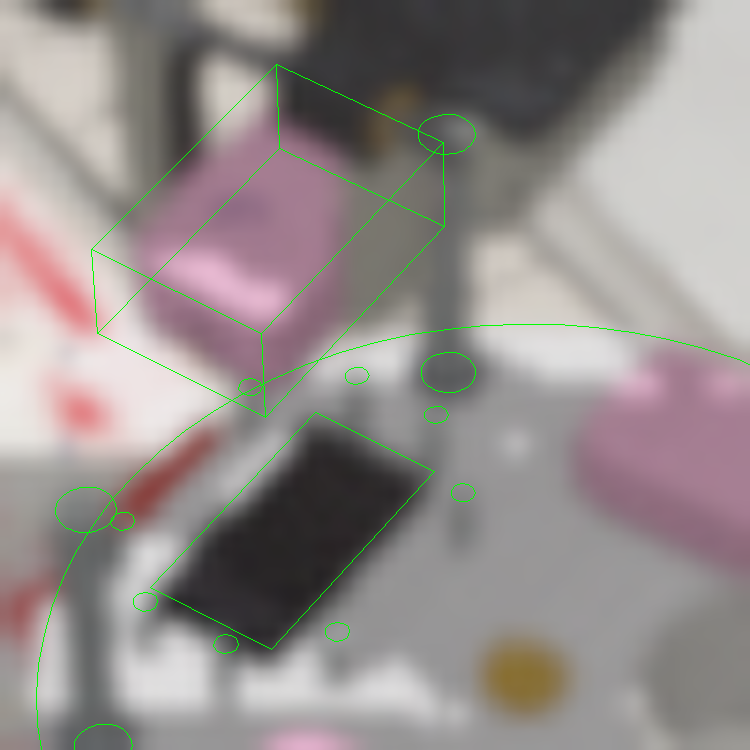

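```bash
python3 - <<'E'
from hand import *
from plant import robot
s=robot.read_state()
S=load("scene","5")
im=np.ascontiguousarray(S["image"][:,:,::-1])
M=R.from_rotvec(s["orientation"]).as_matrix()
sh=[]
for sg in (1,-1):
    for y in (.024,.0415):
        L=np.array([(x,sg*y,z) for x,z in((-.0075,.014),(.0075,.014),(.0075,-.03),(-.0075,-.03),(-.0075,.014))]); sh.append(L@M.T+s["tool_pos"])
a=overlay(S,im,sh,(215,175,265,220),10,"pics/o6.png")
b=overlay(S,im,[],(215,175,265,220),10,"pics/o6.png")
cv2.imwrite("pics/o6.png",np.vstack([a,b])[:, :])
cv2.imwrite("pics/o6.png",cv2.resize(np.hstack([a,b]),None,fx=.8,fy=.8))
E
```

```text
(no output)
```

View pics/o6.png

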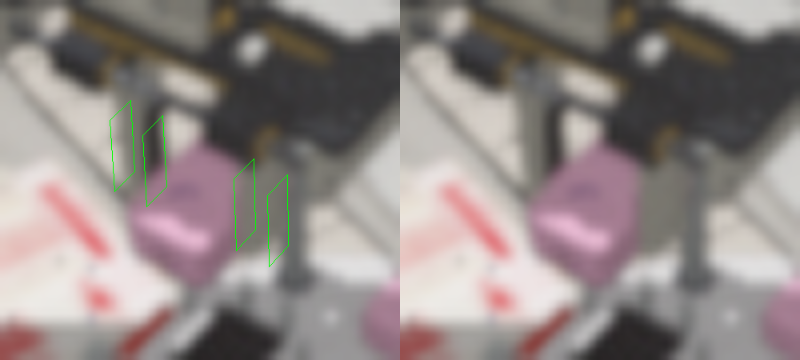

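```bash
cat >> hand.py <<'E'
def fingers(p,rv,op,w=.0175,tz=.014):
    M=R.from_rotvec(rv).as_matrix(); sh=[]
    for sg in (1,-1):
        for y in (op/2,op/2+w):
            L=np.array([(x,sg*y,z) for x,z in((-.0075,tz),(.0075,tz),(.0075,-.03),(-.0075,-.03),(-.0075,tz))]); sh.append(L@M.T+p)
        sh.append(np.array([(x,sg*(op/2+yy),tz) for x,yy in ((-.0075,0),(.0075,0),(.0075,w),(-.0075,w),(-.0075,0))])@M.T+p)
    return sh
E
python3 - <<'E'
from hand import *
o=[]
for k,p,rv,op,bs,bt in (("1",(.4386,.2149,.1474),(-2.265,-2.174,.008),.0462,(145,110,195,150),(90,205,140,245)),("3",(.4336,.1567,.092),(-2.264,-2.174,.008),.0925,(150,130,200,170),(115,200,165,240))):
    for n,b in (("scene",bs),("top",bt)):
        c=load(n,k); im=np.ascontiguousarray(c["image"][:,:,::-1])
        o.append(overlay(c,im,fingers(np.array(p),rv,op),b,8,"pics/x.png"))
cv2.imwrite("pics/o7.png",np.vstack([np.hstack(o[:2]),np.hstack(o[2:])])[:600])
E
```

```text
(no output)
```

View pics/o7.png

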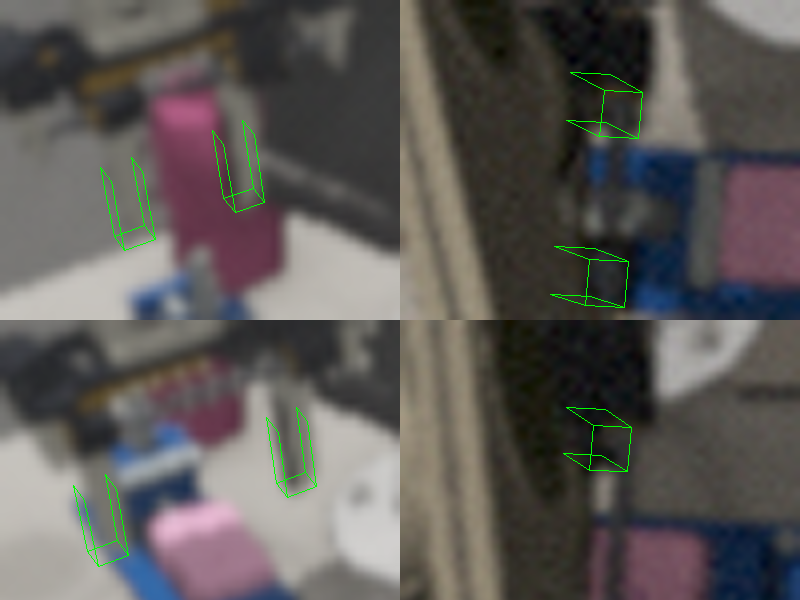

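```bash
python3 - <<'E'
from hand import *
from plant import robot
s=robot.read_state()
T=load("top","5")
im=np.ascontiguousarray(T["image"][:,:,::-1])
car=(.5052,-.357,.03); th=-1.22
H=handbox(s["tool_pos"],s["orientation"])
N=shapes((.4367,.157,np.pi/2-.041),car,th)
a=overlay(T,im,H+N,(262,200,312,250),12,"pics/o8.png")
b=overlay(T,im,[],(262,200,312,250),12,"pics/o9.png")
E
```

```text
(no output)
```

View pics/o8.png

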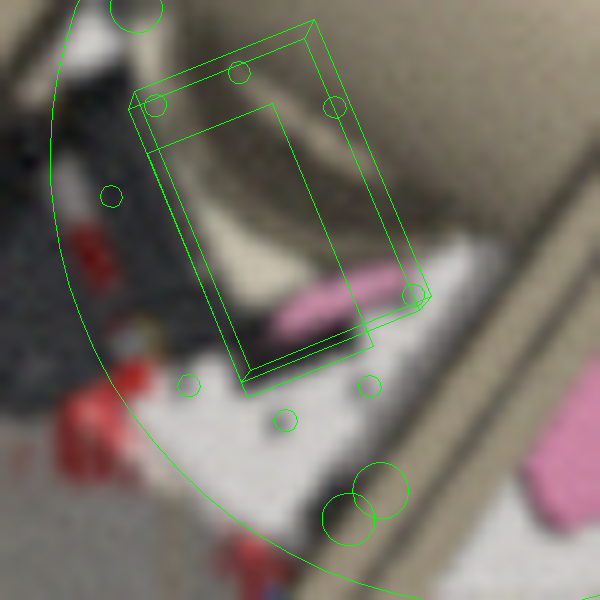

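View pics/o9.png

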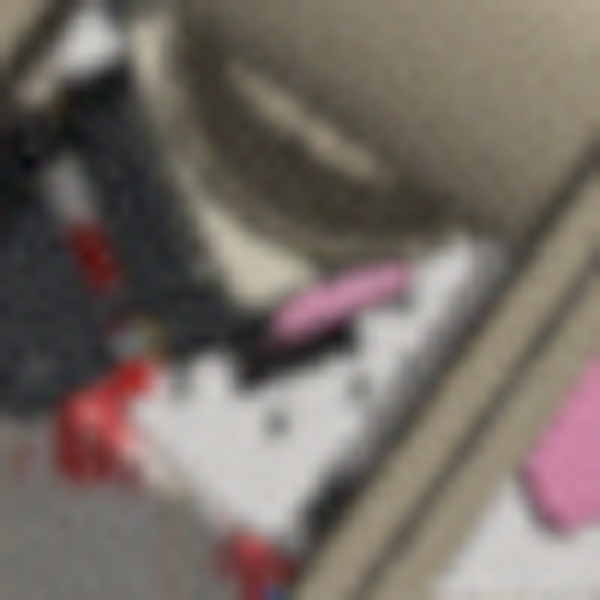

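Emit:
jog_arm(steps=[[0.7,0,0.001,0.03,0,0,0],[0.7,0,0.001,0.062,0,0,0],[0.7,0,0.001,0.062,0,0,0]])

```text
t: 8.6
tool_pos: [0.4771, -0.2874, 0.087]
orientation: [-3.08, -0.6, 0.0]
force: [0.5, 0.2, -0.5]
opening: 0.0478
```

```bash
python3 - <<'E'
from mv import *
from snap import *
from hand import *
rel((.478,-.29,.15,-1.19))
snap('6',(262,200,312,250),(222,190,272,240),15)
S=load("scene","6")
s=robot.read_state()
im=np.ascontiguousarray(S["image"][:,:,::-1])
car=(.5052,-.357,.03); th=-1.22
sh=handbox(s["tool_pos"],s["orientation"])+shapes((.4367,.157,np.pi/2-.041),car,th)+fingers(s["tool_pos"],s["orientation"],.0476)
overlay(S,im,sh,(222,190,272,240),15,"pics/o10.png")
E
```

```text
t 8.6 p [ 0.4771 -0.2874  0.087 ] phi -1.186 F [ 0.5  0.2 -0.5] op 0.0478 q [-0.64  0.14  1.76  0.    1.25  0.55]
sh [-0.0002  0.0025 -0.063 ] rot [-0.004 -0.001  0.004]
```

View pics/scene6.png

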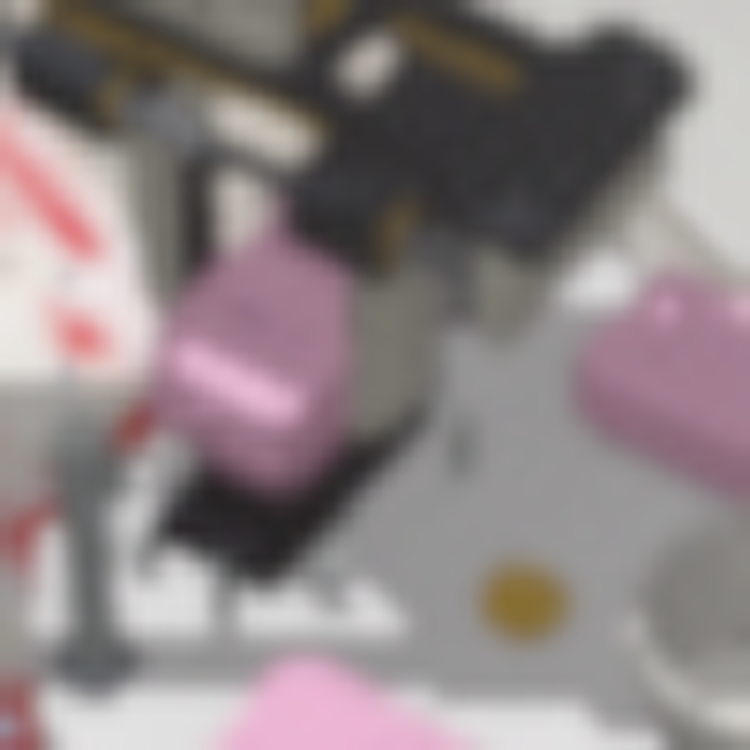

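View pics/o10.png

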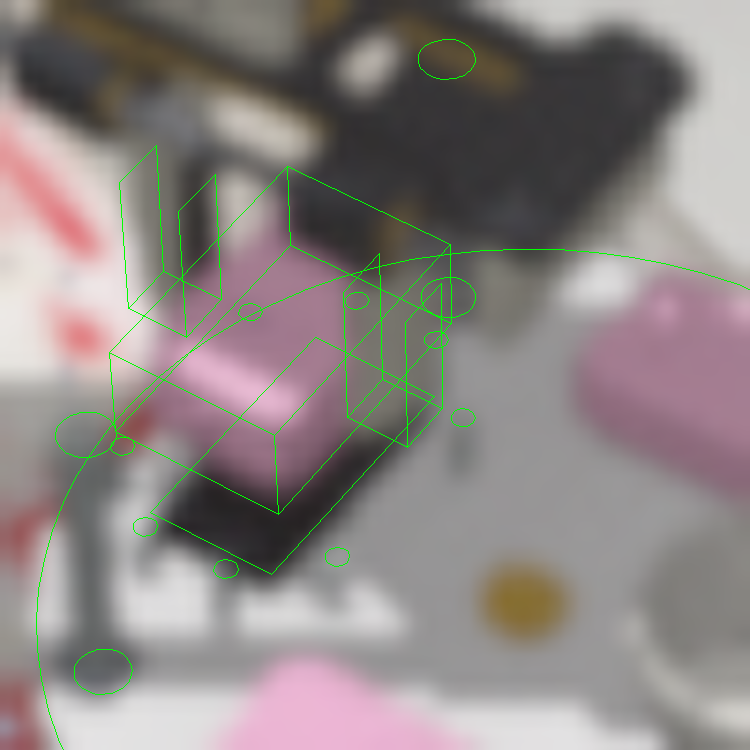

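View pics/top6.png

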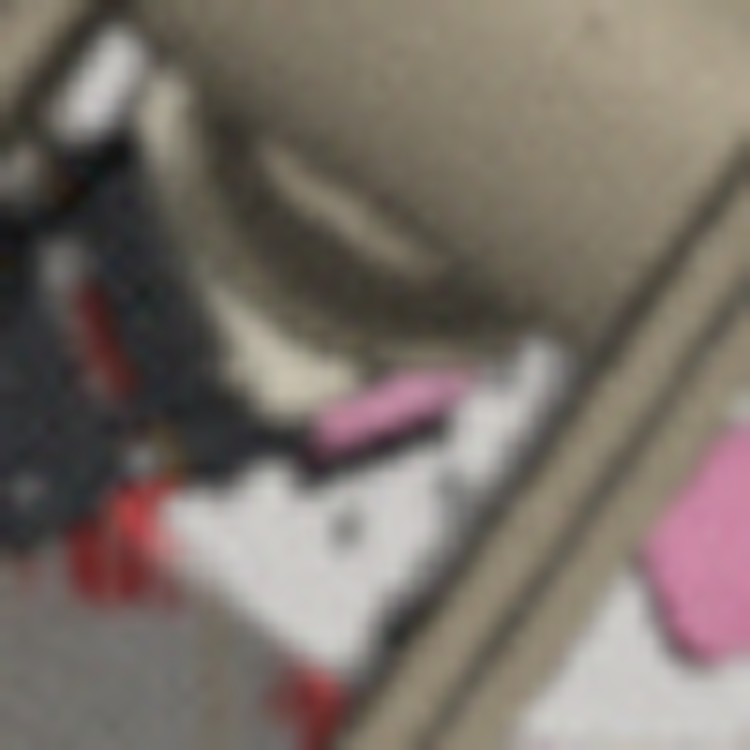

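```bash
python3 - <<'E'
from snap import *
from hand import *
s=robot.read_state()
car=(.5052,-.357,.03); th=-1.22
N=shapes((.4367,.157,np.pi/2-.041),car,th)
T=load("top","6"); im=np.ascontiguousarray(T["image"][:,:,::-1])
a=overlay(T,im,handbox(s["tool_pos"],s["orientation"])+N,(265,205,305,245),10,"pics/x.png")
b=overlay(T,im,handbox(s["tool_pos"],s["orientation"],.007)[:2]+fingers(s["tool_pos"],s["orientation"],.0476),(265,205,305,245),10,"pics/x.png")
cv2.imwrite("pics/o11.png",np.hstack([a,b]))
p=np.array((.4349,.1568,.1925));rv=(-2.264,-2.174,.009)
S=load("scene","4"); im=np.ascontiguousarray(S["image"][:,:,::-1])
a=overlay(S,im,handbox(p,rv)+fingers(p,rv,.0476),(155,110,195,150),10,"pics/x.png")
b=overlay(S,im,handbox(p,rv,.007)[:2],(155,110,195,150),10,"pics/x.png")
cv2.imwrite("pics/o12.png",np.hstack([a,b]))
E
```

```text
(no output)
```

View pics/o11.png

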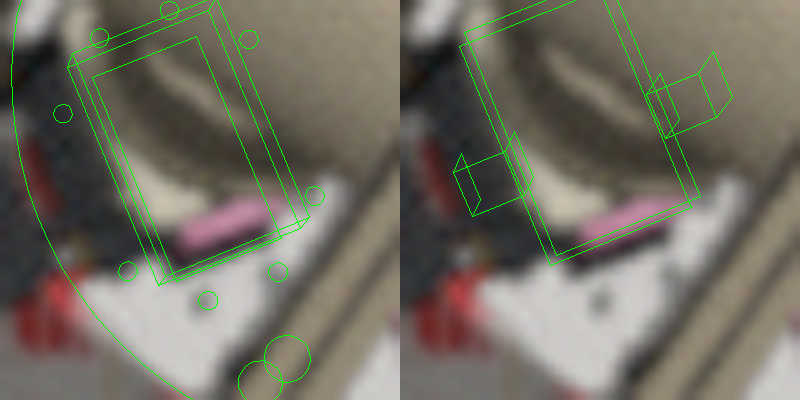

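View pics/o12.png

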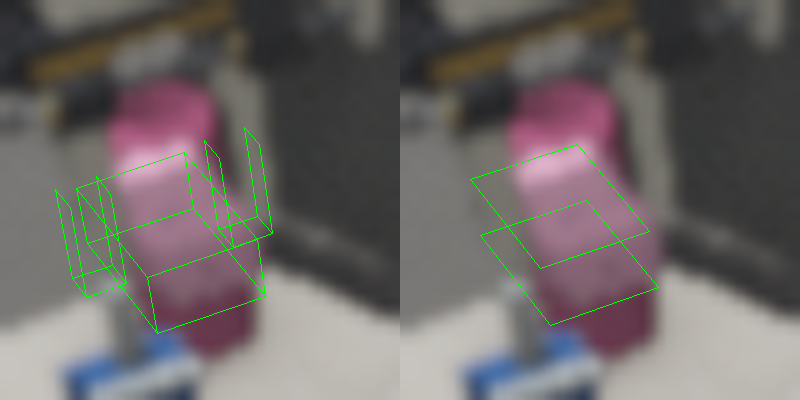

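```bash
python3 - <<'E'
from mv import *
rel((.4713,-.2957,.087,-1.19))
E
```

```text
t 8.7 p [ 0.4791 -0.2892  0.0901] phi -1.187 F [ 0.2 -0.1 -1.2] op 0.0475 q [-0.64  0.13  1.75  0.    1.25  0.55]
sh [-0.0097  0.0032  0.0031] rot [ 0.001 -0.003  0.003]
```

```bash
python3 - <<'E'
from mv import *
for i in range(5):
    s=robot.read_state(); print(s["t"],s["tool_pos"].round(4),s["orientation"].round(3),s["q"].round(4),s["dq"].round(3)); robot.read_camera("scene")
E
```

```text
8.7 [ 0.4791 -0.2892  0.0901] [3.084 0.599 0.006] [-0.6363  0.1338  1.7526  0.0026  1.2526  0.5497] [-0.007 -0.013 -0.024 -0.001 -0.005  0.   ]
8.75 [ 0.4795 -0.2897  0.0908] [3.083 0.599 0.007] [-0.6366  0.1334  1.7517  0.0025  1.2524  0.5497] [-0.003 -0.004 -0.011  0.    -0.004  0.002]
8.8 [ 0.4796 -0.29    0.091 ] [3.082 0.598 0.008] [-0.6368  0.1333  1.7515  0.0026  1.2521  0.5497] [-0.005  0.001 -0.001  0.001 -0.005  0.001]
8.85 [ 0.4796 -0.2901  0.0908] [3.082 0.598 0.008] [-0.6371  0.1334  1.7516  0.0025  1.2519  0.5497] [-0.003  0.004  0.005  0.001 -0.005  0.001]
8.9 [ 0.4794 -0.2901  0.0906] [3.083 0.598 0.007] [-0.6372  0.1337  1.7518  0.0025  1.2517  0.5497] [-0.003  0.006  0.006 -0.    -0.004 -0.001]
```

```bash
python3 - <<'E'
from mv import *
rel((.4708,-.296,.087,-1.19))
E
```

```text
t 8.95 p [ 0.4792 -0.29    0.0902] phi -1.188 F [ 0.3 -0.2 -0.2] op 0.0478 q [-0.64  0.13  1.75  0.    1.25  0.55]
sh [-0.01    0.0024  0.0032] rot [ 0.002 -0.004  0.002]
```

Emit:
jog_arm(steps=[[0.7,-0.005,0.001,0.002,0.002,-0.004,0.002],[0.7,-0.01,0.0024,0.003,0.002,-0.004,0.002],[0.7,-0.01,0.0024,0.003,0.002,-0.004,0.002],[0.7,-0.01,0.0024,0.003,0.002,-0.004,0.002]])

```text
t: 9.45
tool_pos: [0.4707, -0.296, 0.0871]
orientation: [-3.085, -0.594, 0.0]
force: [0.4, -0.0, -1.3]
opening: 0.0477
```

```bash
python3 - <<'E'
from mv import *
from snap import *
from hand import *
for i in range(3): robot.read_camera("top")
s=robot.read_state();print(s["tool_pos"])
car=(.5052,-.357,.03); th=-1.22
N=shapes((.4367,.157,np.pi/2-.041),car,th)
snap('7',(265,205,305,245),(222,190,272,240),10)
o=[]
for n,bx,f in (("top",(265,205,305,245),10),("scene",(225,195,265,235),10)):
    c=load(n,"7"); im=np.ascontiguousarray(c["image"][:,:,::-1])
    o.append(overlay(c,im,[],bx,f,"pics/x.png"));o.append(overlay(c,im,handbox(s["tool_pos"],s["orientation"],.008)+N,bx,f,"pics/x.png"))
cv2.imwrite("pics/o13.png",np.vstack([np.hstack(o[:2]),np.hstack(o[2:])])); 
rel((.4708,-.296,.087,-1.19))
E
```

```text
[ 0.47084461 -0.29595522  0.08716451]
t 9.7 p [ 0.4709 -0.2959  0.0872] phi -1.19 F [0.2 0.2 0.2] op 0.0481 q [-0.65  0.13  1.76  0.    1.25  0.54]
sh [-0.0001  0.0001  0.0002] rot [-0. -0.  0.]
```

View pics/o13.png

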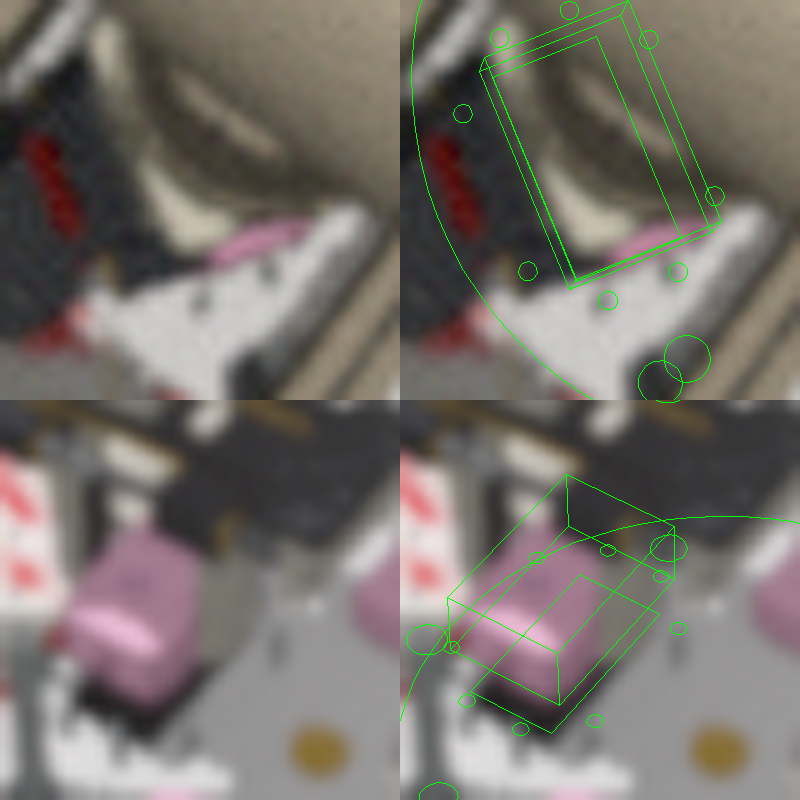

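Emit:
jog_arm(steps=[[0.7,0.0008,-0.001,0.006,0,0,0],[0.7,0.0008,-0.001,0.012,0,0,0],[0.7,0.0008,-0.001,0.017,0,0,0],[0.7,0.0008,-0.001,0.018,0,0,0],[0.7,0.0008,-0.001,0.018,0,0,0]])

```text
t: 10.32
tool_pos: [0.4712, -0.2947, 0.0691]
orientation: [-3.085, -0.595, 0.0]
force: [0.5, -0.4, -0.4]
opening: 0.0472
```

```bash
python3 - <<'E'
from mv import *
from snap import *
robot.read_camera("top")
snap('8',(262,200,312,250),(222,190,272,240),15)
rel((.4708,-.296,.066,-1.19))
E
```

```text
t 10.47 p [ 0.4714 -0.2948  0.0694] phi -1.19 F [-0.6 -0.3 -0.6] op 0.0474 q [-0.65  0.15  1.77  0.    1.22  0.54]
sh [-0.001   0.0008  0.0034] rot [ 0. -0.  0.]
```

View pics/scene8.png

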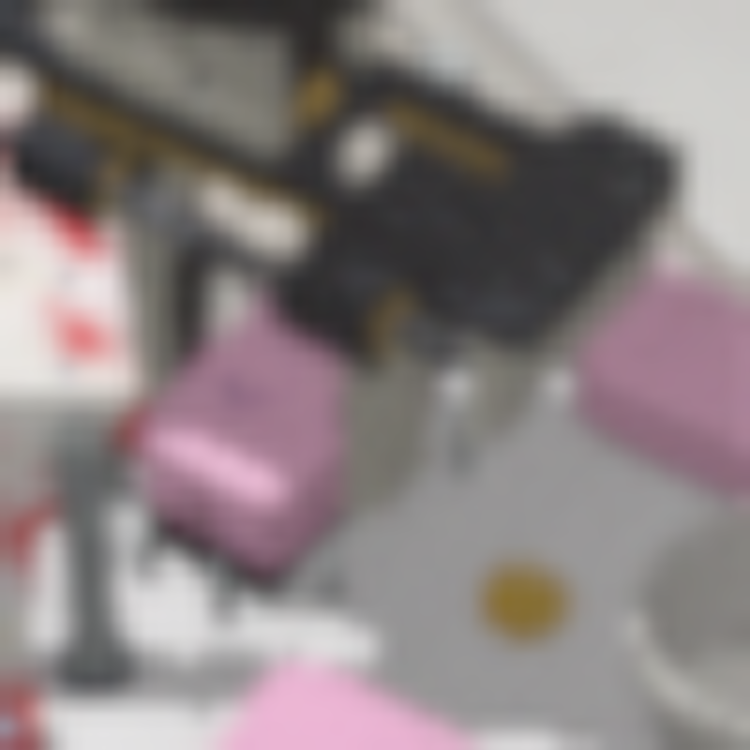

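View pics/top8.png

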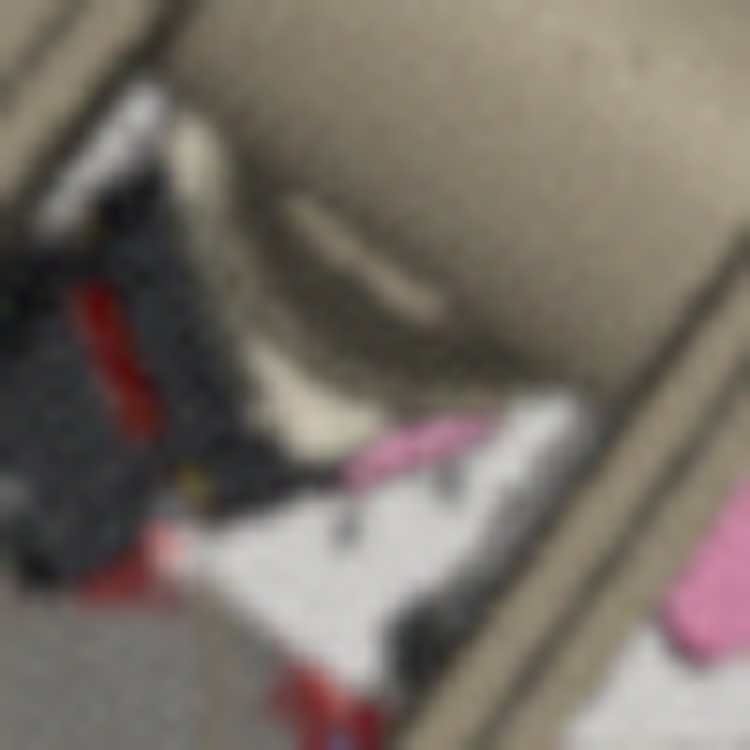

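Emit:
jog_arm(steps=[[0.7,0,0,0.001,0,0,0],[0.7,0,0,0.002,0,0,0],[0.7,0,0,0.003,0,0,0],[0.7,0,0,0.003,0,0,0]])

```text
t: 10.98
tool_pos: [0.4713, -0.2948, 0.0663]
orientation: [3.085, 0.595, 0.0]
force: [0.3, 1.1, -1.3]
opening: 0.0481
```

Emit:
jog_arm(steps=[[0.7,0,0,0.001,0,0,0],[0.7,0,0,0.002,0,0,0],[0.7,0,0,0.002,0,0,0]])

```text
t: 11.35
tool_pos: [0.4714, -0.2948, 0.065]
orientation: [3.085, 0.595, 0.0]
force: [-2.0, 2.2, 4.2]
opening: 0.0474
```

Emit:
jog_arm(steps=[[0.3,0,0,0,0,0,0],[0.3,0,0,0,0,0,0],[0.3,0,0,0,0,0,0],[0.3,0,0,0,0,0,0]])

```text
t: 11.85
tool_pos: [0.4714, -0.2948, 0.0649]
orientation: [3.085, 0.595, 0.0]
force: [-0.6, -0.1, 0.4]
opening: 0.0649
```

Emit:
jog_arm(steps=[[0.3,0,0,-0.01,0,0,0],[0.3,0,0,-0.03,0,0,0],[0.3,0,0,-0.06,0,0,0],[0.3,0,0,-0.1,0,0,0],[0.3,-0.03,0,-0.13,0,0,0]])

```text
t: 12.48
tool_pos: [0.4449, -0.3061, 0.1988]
orientation: [3.081, 0.597, 0.005]
force: [-0.6, -1.5, -0.1]
opening: 0.0647
```

```bash
python3 - <<'E'
from mv import *
from snap import *
snap('9',(250,165,350,265),(205,185,285,265),8)
rel((.409,-.315,.15,-1.98),)
E
```

```text
t 12.57 p [ 0.4442 -0.3085  0.2012] phi -1.191 F [ 1.1 -0.3  0.6] op 0.0651 q [-0.7  -0.02  1.7  -0.    1.45  0.49]
sh [-0.0353 -0.0074  0.051 ] rot [ 0.006 -0.007  0.789]
```

View pics/scene9.png

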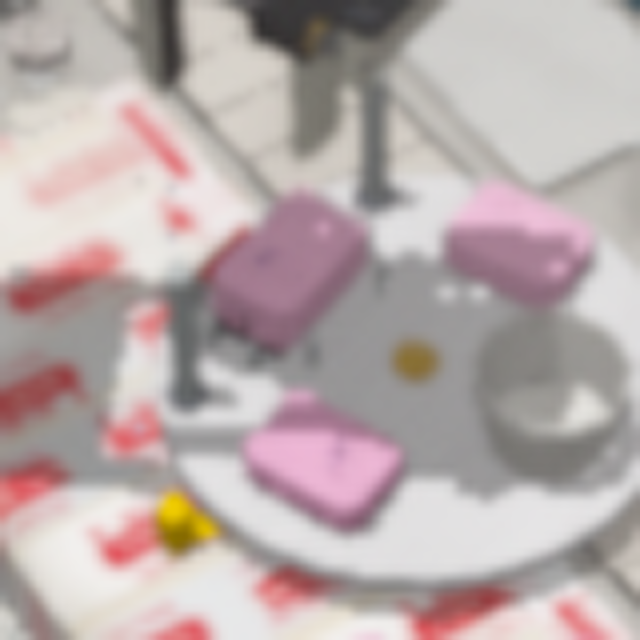

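View pics/top9.png

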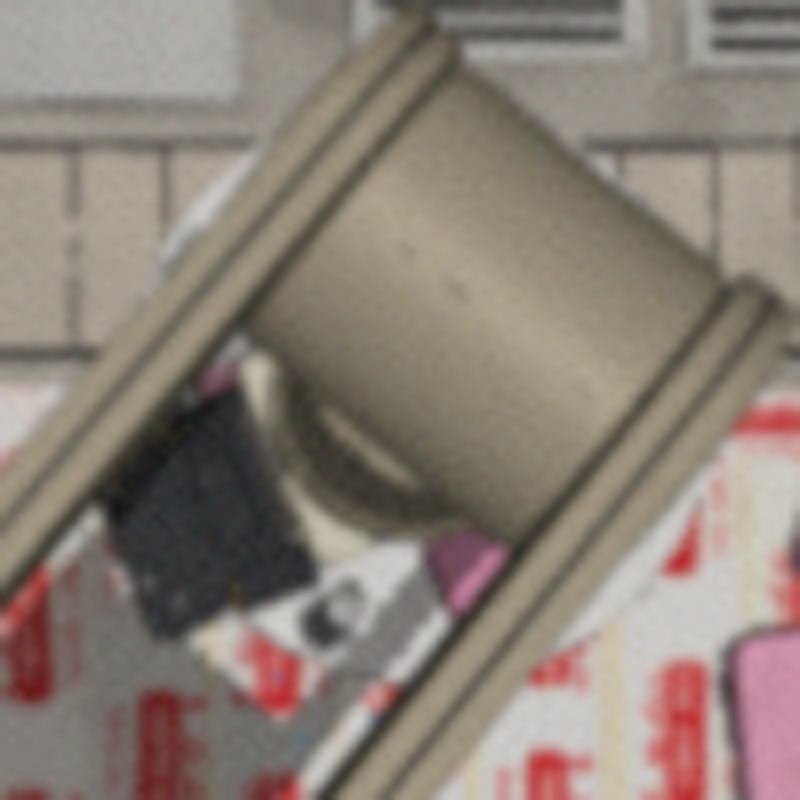

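```bash
python3 - <<'E'
from hand import *
from mv import rel
car=(.5052,-.357,.03); th=-1.22
t=(car[0],car[1],car[2]+th)
N=shapes((.4367,.157,np.pi/2-.041),car,th)+[place(t,rect(-.094,-.046,-.037,.037,z)) for z in (.044,.072)]
c=load("scene","9"); im=np.ascontiguousarray(c["image"][:,:,::-1])
overlay(c,im,N,(222,200,262,240),15,"pics/o14.png")
rel((.409,-.3155,.16,-1.98),)
E
```

```text
t 12.57 p [ 0.4442 -0.3085  0.2012] phi -1.191 F [ 1.1 -0.3  0.6] op 0.0651 q [-0.7  -0.02  1.7  -0.    1.45  0.49]
sh [-0.0355 -0.0069  0.041 ] rot [ 0.006 -0.007  0.789]
```

View pics/o14.png

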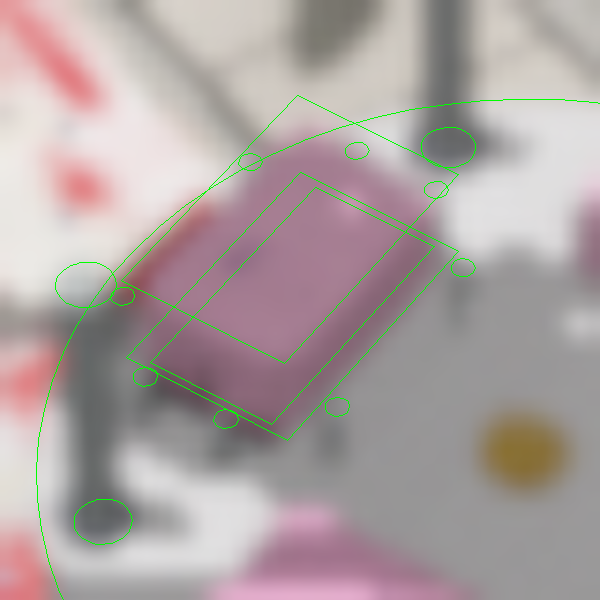

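Emit:
jog_arm(steps=[[0.5,-0.009,-0.002,0,0.006,-0.007,0.18],[0.5,-0.018,-0.004,0,0.006,-0.007,0.36],[0.5,-0.027,-0.006,0,0.006,-0.007,0.54],[0.5,-0.035,-0.007,0.02,0.006,-0.007,0.7],[0.5,-0.035,-0.007,0.04,0.006,-0.007,0.789]])

```text
t: 13.2
tool_pos: [0.4095, -0.3153, 0.1611]
orientation: [3.074, -0.645, 0.001]
force: [0.6, -0.1, -0.0]
opening: 0.0467
```

Emit:
jog_arm(steps=[[0.5,0,0,0,0,0,0],[0.5,0,0,0,0,0,0]])

```text
t: 13.45
tool_pos: [0.4099, -0.3154, 0.162]
orientation: [3.074, -0.642, 0.002]
force: [0.1, 0.8, 0.5]
opening: 0.0467
```

```bash
python3 - <<'E'
from mv import *
from snap import *
rel((.409,-.3155,.095,-1.98),)
snap('10',(255,190,335,270),(195,170,275,250),8)
E
```

```text
t 13.45 p [ 0.4099 -0.3154  0.162 ] phi -1.982 F [0.1 0.8 0.5] op 0.0467 q [-0.75 -0.05  1.81 -0.    1.39  1.23]
sh [-0.0009  0.0004  0.067 ] rot [ 0.001 -0.002 -0.002]
```

View pics/scene10.png

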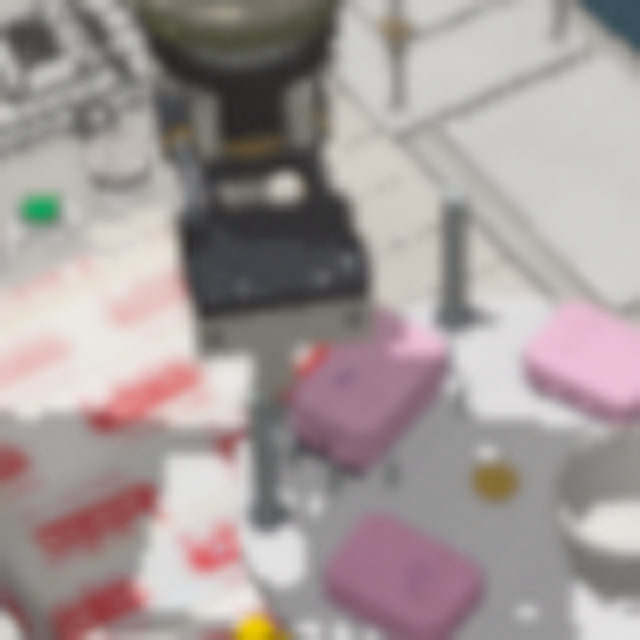

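View pics/top10.png

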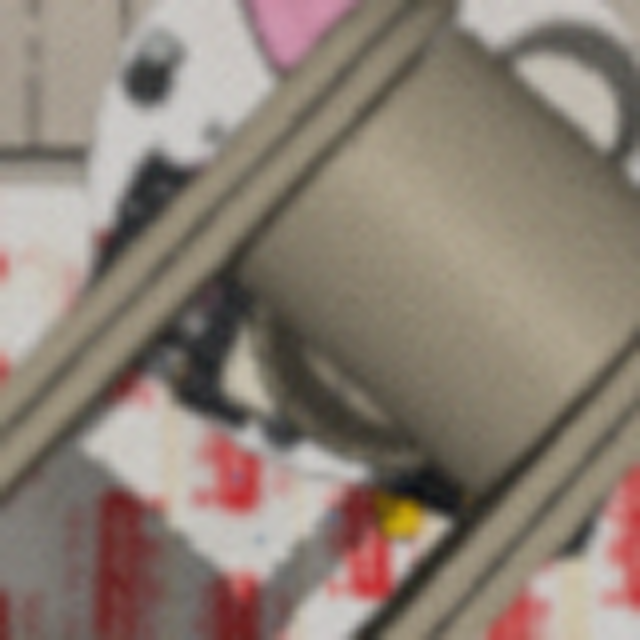

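Emit:
jog_arm(steps=[[0.5,-0.001,0,0.02,0,0,0],[0.5,-0.001,0,0.04,0,0,0],[0.5,-0.001,0,0.06,0,0,0],[0.5,-0.001,0,0.067,0,0,0]])

```text
t: 14.05
tool_pos: [0.4092, -0.3151, 0.0948]
orientation: [3.074, -0.641, 0.002]
force: [0.2, -0.7, 0.6]
opening: 0.0467
```

```bash
python3 - <<'E'
from mv import *
from snap import *
rel((.409,-.3155,.095,-1.98),)
snap('11',None,(195,170,275,250),8)
E
```

```text
t 14.05 p [ 0.4092 -0.3151  0.0948] phi -1.982 F [ 0.2 -0.7  0.6] op 0.0467 q [-0.76  0.02  1.87 -0.    1.26  1.23]
sh [-0.      0.0004 -0.0002] rot [ 0.001 -0.002 -0.002]
```

View pics/scene11.png

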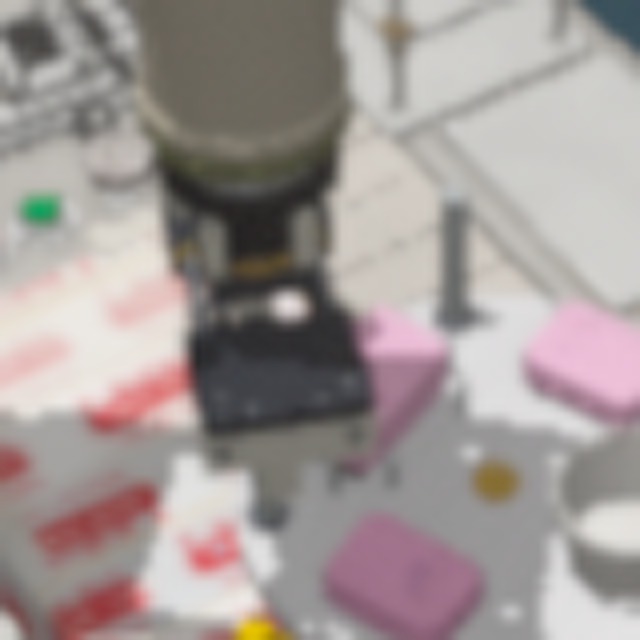

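Emit:
jog_arm(steps=[[0.95,0,0,0,0,0,0],[0.95,0,0,0,0,0,0],[0.95,0,0,0,0,0,0],[0.95,0,0,0,0,0,0]], force=30)

```text
t: 14.6
tool_pos: [0.4094, -0.3151, 0.095]
orientation: [3.074, -0.642, 0.003]
force: [0.3, 2.0, 2.2]
opening: 0.0134
```

```bash
python3 - <<'E'
from mv import *
rel((.409,-.3155,.095,-1.98),)
E
```

```text
t 14.6 p [ 0.4094 -0.3151  0.095 ] phi -1.982 F [0.3 2.  2.2] op 0.0134 q [-0.76  0.02  1.87  0.    1.26  1.23]
sh [-0.0002  0.0005  0.    ] rot [ 0.001 -0.002 -0.002]
```

Emit:
jog_arm(steps=[[0.95,0.0003,0.0084,0,0,0,-0.08],[0.95,0.0013,0.0167,0,0,0,-0.16],[0.95,0.003,0.025,0,0,0,-0.24],[0.95,0.0053,0.033,0,0,0,-0.32],[0.95,0.0083,0.0409,0,0,0,-0.4]])

```text
t: 15.22
tool_pos: [0.4013, -0.3555, 0.095]
orientation: [3.141, -0.014, 0.005]
force: [5.6, 3.0, -1.6]
opening: 0.0135
```

```bash
cat > arc.py <<'E'
from mv import *
C=np.array([.5052,-.357])
def arc(a0=2.734,r=.105,alist=()):
    s=robot.read_state();d=s["tool_pos"][:2]-C
    print("ang",round(np.arctan2(d[1],d[0])%(2*np.pi),3),"r",round(np.hypot(*d),4), "moved",round(np.arctan2(d[1],d[0])%(2*np.pi)-a0,3))
    T=[(C[0]+r*np.cos(a),C[1]+r*np.sin(a),.095,a-1.5*np.pi) for a in [a0+x for x in alist]]
    rel(*T)
E
python3 -c "
from arc import *
arc(alist=(.48,.56,.64,.72,.8))"
```

```text
ang 3.127 r 0.1039 moved 0.393
t 15.22 p [ 0.4013 -0.3555  0.095 ] phi -1.579 F [ 5.6  3.  -1.6] op 0.0135 q [-0.82  0.07  1.81  0.    1.26  0.76]
sh [-0.0008  0.0091  0.    ] rot [ 0.001 -0.003 -0.081]
sh [0.0002 0.0174 0.    ] rot [ 0.001 -0.003 -0.161]
sh [0.0019 0.0256 0.    ] rot [ 0.001 -0.003 -0.241]
sh [0.0043 0.0337 0.0001] rot [ 0.001 -0.003 -0.321]
sh [0.0072 0.0416 0.0001] rot [ 0.001 -0.003 -0.401]
```

Emit:
jog_arm(steps=[[0.95,0.0,0.0091,0,0.001,-0.003,-0.08],[0.95,0.001,0.0174,0,0.001,-0.003,-0.16],[0.95,0.0025,0.0256,0,0.001,-0.003,-0.24],[0.95,0.005,0.0337,0,0.001,-0.003,-0.32],[0.95,0.008,0.0416,0,0.001,-0.003,-0.4]])

```text
t: 15.85
tool_pos: [0.4102, -0.3961, 0.095]
orientation: [-3.079, -0.616, -0.003]
force: [6.4, 7.2, 1.4]
opening: 0.0135
```

```bash
python3 -c "
from arc import *
arc(alist=(.88,.96,1.04,1.12,1.18,1.22))"
```

```text
ang 3.532 r 0.1028 moved 0.798
t 15.85 p [ 0.4102 -0.3961  0.095 ] phi -1.176 F [6.4 7.2 1.4] op 0.0135 q [-0.86  0.16  1.72  0.    1.27  0.32]
sh [-0.0019  0.0086 -0.    ] rot [-0.001 -0.002 -0.078]
sh [-0.0009  0.0169 -0.    ] rot [-0.001 -0.002 -0.158]
sh [ 0.0007  0.0252 -0.    ] rot [-0.001 -0.002 -0.238]
sh [ 0.003   0.0333 -0.    ] rot [-0.001 -0.002 -0.318]
sh [ 0.0052  0.0392 -0.    ] rot [-0.001 -0.002 -0.378]
sh [ 0.0068  0.043  -0.    ] rot [-0.001 -0.002 -0.418]
```

Emit:
jog_arm(steps=[[0.95,-0.0005,0.0086,0,0,0,-0.08],[0.95,0.0005,0.0169,0,0,0,-0.16],[0.95,0.002,0.0252,0,0,0,-0.24],[0.95,0.0045,0.0333,0,0,0,-0.32],[0.95,0.006,0.0372,0,0,0,-0.36]])

```text
t: 16.48
tool_pos: [0.4313, -0.4266, 0.095]
orientation: [-2.916, -1.161, -0.007]
force: [4.3, 8.5, 3.7]
opening: 0.0133
```

Emit:
jog_arm(steps=[[0.95,0,0,0,0,0,0],[0.95,0,0,0,0,0,0]])

```text
t: 16.73
tool_pos: [0.4314, -0.4266, 0.0951]
orientation: [-2.916, -1.16, -0.007]
force: [1.9, -0.1, -0.5]
opening: 0.0134
```

```bash
python3 -c "
from arc import *
arc(alist=(1.18,1.22))
from snap import *
snap('12',(250,170,350,270),(195,170,295,270),7)"
```

```text
ang 3.898 r 0.1014 moved 1.164
t 16.73 p [ 0.4314 -0.4266  0.0951] phi -0.813 F [ 1.9 -0.1 -0.5] op 0.0134 q [-0.87  0.25  1.61  0.01  1.28 -0.06]
sh [-0.0036  0.0017  0.    ] rot [-0.001 -0.005 -0.015]
sh [-0.0034  0.0059  0.    ] rot [-0.001 -0.005 -0.055]
```

View pics/top12.png

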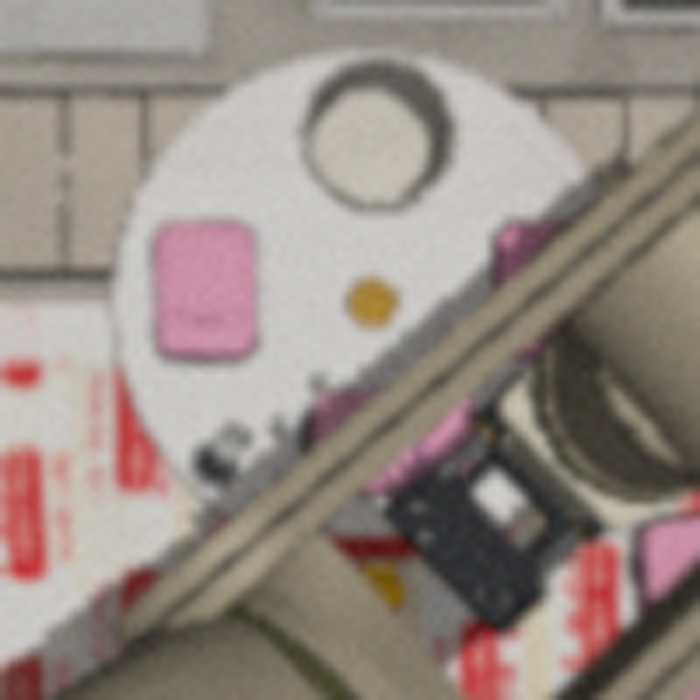

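View pics/scene12.png

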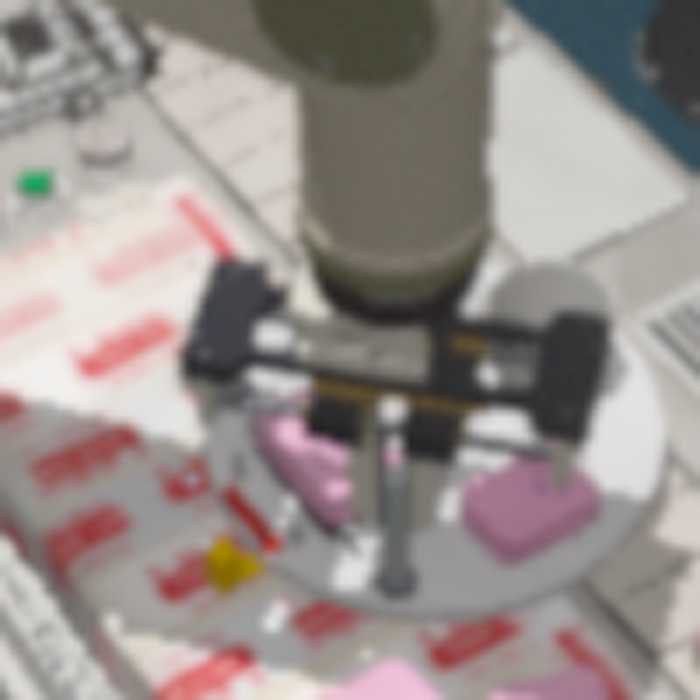

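```bash
python3 - <<'E'
from ov import *
T=load("top","12");T0=load("top");S=load("scene","12")
a=lambda p:full(p,7,(250,170)); b=lambda p:full(p,6,(250,165)); d=lambda p:full(p,7,(195,170))
C=np.array([.5052,-.357])
def ang(P,off=0):
    P=np.atleast_2d(P)[:,:2].mean(0);v=P-C;return (round(float(np.arctan2(v[1],v[0])%(2*np.pi)+off),3),round(float(np.hypot(*v)),4))
print("pot0",ang(unproj(T0,b([(451,231)]),.077)),"pot",ang(unproj(T,a([(378,135)]),.077)))
print("side0",ang(unproj(T0,b([(210,145),(320,92),(340,155),(245,205)]),.055)),"side",ang(unproj(T,a([(155,222),(255,222),(255,360),(155,358)]),.055)))
print("postL top",ang(unproj(T,a([(237,438)]),.117)),"base",ang(unproj(T,a([(213,464)]),.032)), "init", ang(unproj(T0,b([(150,182)]),.117)),ang(unproj(T0,b([(140,210)]),.032)))
print("pins",ang(unproj(T,a([(320,382)]),.052)),ang(unproj(T,a([(280,425)]),.052)))
print("knob",unproj(T,a([(372,302)]),.035),unproj(T0,b([(320,290)]),.035))
print("pointer",ang(unproj(T0,b([(330,530)]),.03)),ang(unproj(T,a([(384,585)]),.03)))
print("red S",[ang(unproj(S,d([p]),.033)) for p in((225,490),(280,545))],"ptr S",ang(unproj(S,d([(232,555)]),.03)))
for n,c,bx in (("0",T0,(283,178,308,200)),("12",T,(268,198,290,224))):
    x0,y0,x1,y1=bx; h=cv2.cvtColor(c["image"],cv2.COLOR_RGB2HSV)[y0:y1,x0:x1]
    k=((h[...,0]>150)&(h[...,1]>35)).astype(np.uint8)
    ys,xs=np.where(k); P=unproj(c,np.c_[xs+x0,ys+y0],.055)[:,:2]
    w,v=np.linalg.eigh(np.cov(P.T)); print(n,len(P),P.mean(0),ang(P),np.arctan2(v[1,1],v[0,1])%np.pi)
E
```

```text
pot0 (5.07, 0.0685) pot (0.027, 0.0694)
side0 (0.313, 0.0756) side (1.544, 0.0792)
postL top (2.364, 0.1005) base (2.353, 0.1054) init (1.157, 0.1049) (1.151, 0.1055)
pins (2.532, 0.0479) (2.479, 0.0745)
knob [[ 0.50495884 -0.35599693  0.035     ]] [[ 0.50430107 -0.35663775  0.035     ]]
pointer (3.166, 0.1288) (3.162, 0.1295)
red S [(2.942, 0.117), (3.339, 0.1125)] ptr S (3.231, 0.1329)
0 271 [ 0.57782144 -0.33124073] (0.341, 0.0771) 1.9852764952544857
12 276 [ 0.50690346 -0.27771135] (1.549, 0.0793) 0.037700893940662894
```

```bash
python3 - <<'E'
from ov import *
o=[]
for k,yaw in (("12",.0),("12",.03),("12",.06)):
  for n,bx in (("top",(282,230,322,265)),("scene",(215,230,255,265))):
    c=load(n,k); im=np.ascontiguousarray(c["image"][:,:,::-1])
    car=(.5052,-.357,yaw)
    sh=[place(car,rect(-.14,-.126,-.005,.005,z)) for z in (.008,.03)]+[place(car,[(-.118,-.023,.032),(-.118,.023,.032)]),place(car,circ(0,0,.12,.032,150))]
    sh+=[place(car,[(-.14,0,.03),(-.11,0,.03)])]
    o.append(overlay(c,im,sh,bx,9,"pics/x.png"))
cv2.imwrite("pics/o15.png",cv2.resize(np.vstack([np.hstack(o[:2]),np.hstack(o[2:4]),np.hstack(o[4:])])[:, :],None,fx=.63,fy=.63,interpolation=cv2.INTER_AREA))
c0=np.hstack([overlay(load(n,"12"),np.ascontiguousarray(load(n,"12")["image"][:,:,::-1]),[],bx,10,"pics/x.png") for n,bx in (("top",(282,230,322,265)),("scene",(215,230,255,265)))])
cv2.imwrite("pics/o16.png",c0)
E
```

```text
(no output)
```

View pics/o15.png

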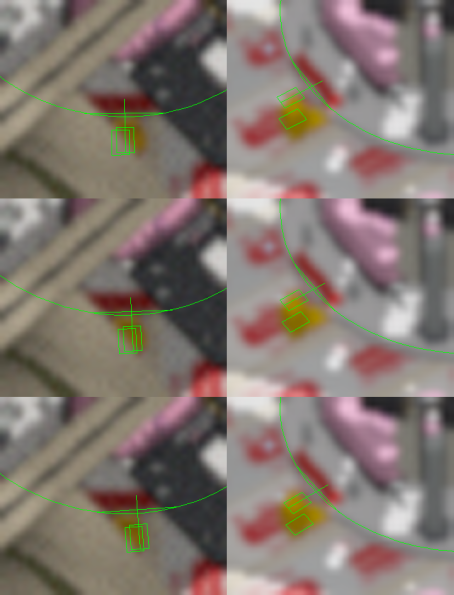

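View pics/o16.png

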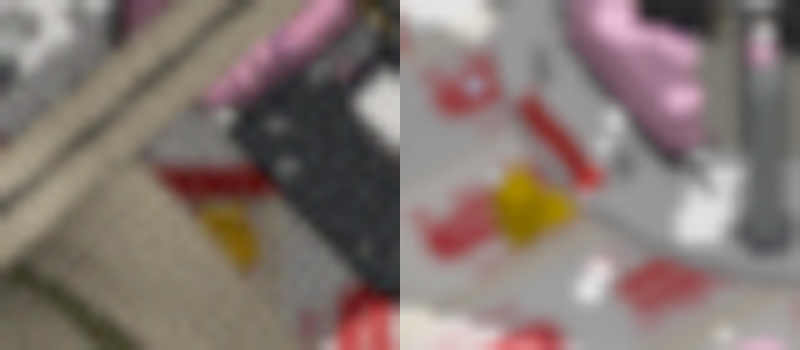

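Emit:
jog_arm(steps=[[0.95,0,0.0025,0,0,0,-0.02],[0.95,0,0.0047,0,0,0,-0.045],[0.95,0,0.0047,0,0,0,-0.045],[0.95,0,0.0047,0,0,0,-0.045]])

```text
t: 17.32
tool_pos: [0.4348, -0.4298, 0.0951]
orientation: [-2.889, -1.225, -0.008]
force: [1.2, 3.8, 1.5]
opening: 0.0133
```

```bash
python3 - <<'E'
from arc import *
from snap import *
arc()
snap('13',(260,200,320,260),(205,205,265,265),10)
# red / yellow segmentation in scene
o=[]
for n in ("scene","top"):
    c=load(n,"13");im=c["image"];h=cv2.cvtColor(im,cv2.COLOR_RGB2HSV).astype(int)
    bx=(215,230,255,265) if n=="scene" else (285,235,325,262)
    x0,y0,x1,y1=bx;s=h[y0:y1,x0:x1]
    for nm,m in (("yellow",(s[...,0]>18)&(s[...,0]<34)&(s[...,1]>130)),("red",((s[...,0]<6)|(s[...,0]>172))&(s[...,1]>130)&(s[...,2]<190))):
        nn,l,st,ce=cv2.connectedComponentsWithStats(m.astype(np.uint8))
        for i in range(1,nn):
            if st[i,4]>8: 
                ys,xs=np.where(l==i); print(n,nm,st[i].tolist(),(ce[i]+[x0,y0]).round(2), cv2.boxPoints(cv2.minAreaRect(np.float32(np.c_[xs+x0,ys+y0]))).round(1).tolist())
E
```

```text
ang 3.944 r 0.1013 moved 1.21
t 17.32 p [ 0.4348 -0.4298  0.0951] phi -0.769 F [1.2 3.8 1.5] op 0.0133 q [-0.87  0.26  1.59  0.01  1.29 -0.1 ]
scene yellow [10, 17, 7, 7, 35] [227.49 250.23] [[223.0, 250.0], [227.0, 246.0], [231.5, 250.5], [227.5, 254.5]]
scene red [13, 11, 8, 9, 15] [231.27 244.87] [[227.0, 242.0], [228.0, 241.0], [235.0, 248.0], [234.0, 249.0]]
top red [17, 11, 9, 4, 19] [305.79 247.53] [[301.79998779296875, 247.0], [309.6000061035156, 245.6999969482422], [310.0, 248.0], [302.20001220703125, 249.3000030517578]]
top red [31, 24, 5, 3, 12] [317.83 260.08] [[316.0, 261.0], [316.0, 259.0], [320.0, 259.0], [320.0, 261.0]]
```

View pics/scene13.png

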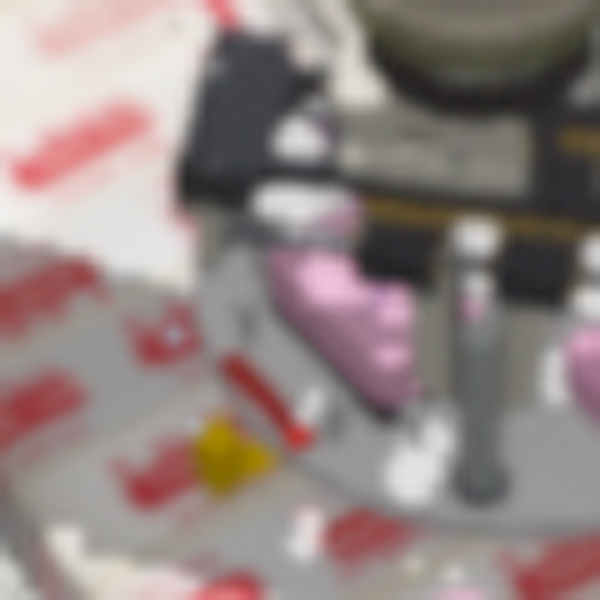

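View pics/top13.png

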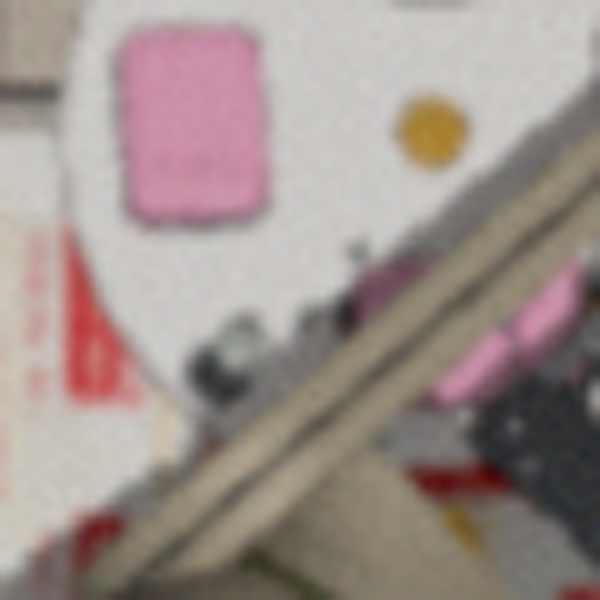

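```bash
python3 - <<'E'
from ov import *
def panel(n,k,bx,f,yaw,ta,off):
    c=load(n,k); im=np.ascontiguousarray(c["image"][:,:,::-1])
    car=(.5052,-.357,yaw);t=(.5052,-.357,ta)
    sh=[place(car,rect(-.14,-.126,-.006,.006,z)) for z in (.008,.03)]
    sh+=[place(car,circ(0,0,.12,.032,150)),place(t,rect(-.120,-.116,-.023,.023,.033))]
    sh+=[place(t,circ(-.105*np.sqrt(.5),-.105*np.sqrt(.5),.007,.032)),place(t,circ(-.105*np.sqrt(.5),.105*np.sqrt(.5),.007,.032)),place(t,circ(-.105*np.sqrt(.5),.105*np.sqrt(.5),.007,.117))]
    for x in(.032,-.032):
        for y in(.027,-.027): sh.append(place(t,circ(-.07+x,y,.003,.052,12)))
    return overlay(c,im,sh,bx,f,"pics/x.png",off)
o=[panel("scene","13",(215,225,265,260),8,y,ta,(.1,.7)) for y,ta in ((.02,-.02),(.05,.0),(.08,.03))]
cv2.imwrite("pics/o17.png",np.vstack(o)[:800])
o=[panel("top","13",(262,200,322,260),6,y,ta,(-.3,0)) for y,ta in ((.02,0.0),(.05,.03))]
cv2.imwrite("pics/o18.png",np.hstack(o))
E
```

```text
(no output)
```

View pics/o17.png

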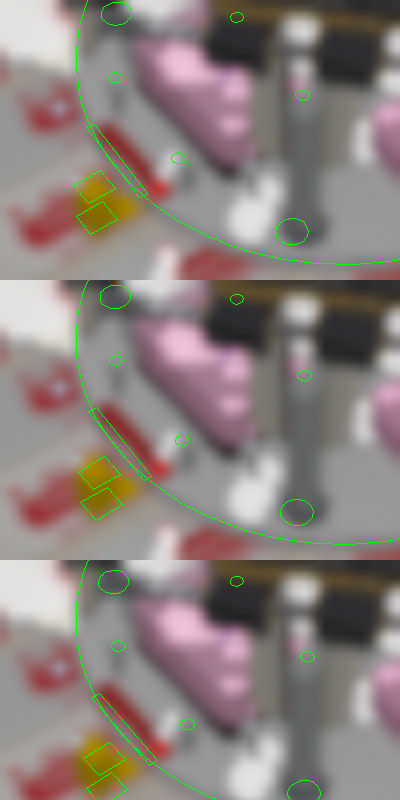

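View pics/o18.png

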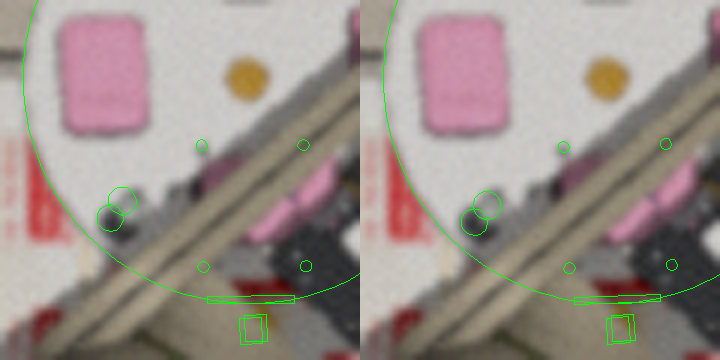

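```bash
cat > rect.py <<'E'
from ov import *
C=np.array([.5052,-.357])
def rectify(c,z,res=.001,h=.16):
    n=int(2*h/res); g=(np.arange(n)-n/2+.5)*res
    X,Y=np.meshgrid(g,-g) # x right, y up
    P=np.c_[X.ravel()+C[0],Y.ravel()+C[1],np.full(X.size,z)]
    uv=proj(c,P).astype(np.float32).reshape(n,n,2)
    return cv2.remap(c["image"],uv[...,0],uv[...,1],cv2.INTER_CUBIC)
E
python3 - <<'E'
from rect import *
T0=load("top");T=load("top","13")
for z in (.05,):
    A=rectify(T0,z);B=rectify(T,z)
    n=A.shape[0]; f=lambda I:cv2.GaussianBlur(cv2.cvtColor(I,cv2.COLOR_RGB2LAB)[...,1].astype(np.float32),(0,0),2)
    a,b=f(A),f(B)
    # mask in B: side mould around angle ~1.59, r .079
    cx=n/2+.079*np.cos(1.59)*1000; cy=n/2-.079*np.sin(1.59)*1000
    yy,xx=np.mgrid[:n,:n]; m=(np.abs(xx-cx)<38)&(np.abs(yy-cy)<45)&(np.hypot(xx-n/2,yy-n/2)<118)
    best=[]
    for d in np.arange(1.1,1.35,.005):
        M=cv2.getRotationMatrix2D((n/2-.5,n/2-.5),np.degrees(d),1)
        best.append((np.corrcoef(cv2.warpAffine(a,M,(n,n))[m],b[m])[0,1],d))
    print(z,max(best))
    # with free translation
    best=[]
    for d in np.arange(1.1,1.35,.01):
        for tx in range(-5,6):
            for ty in range(-5,6):
                M=cv2.getRotationMatrix2D((n/2-.5,n/2-.5),np.degrees(d),1);M[:,2]+=(tx,ty)
                best.append((np.corrcoef(cv2.warpAffine(a,M,(n,n))[m],b[m])[0,1],round(d,3),tx,ty))
    print(max(best))
    cv2.imwrite("pics/r.png",np.hstack([A,B])[:,:,::-1])
h=cv2.cvtColor(T0["image"],cv2.COLOR_RGB2HSV).astype(int)
s=h[245:262,298:315];m=(s[...,0]>18)&(s[...,0]<34)&(s[...,1]>120)
ys,xs=np.where(m); print(len(xs),xs.mean()+298,ys.mean()+245,xs.min()+298,xs.max()+298,ys.min()+245,ys.max()+245)
for z in(.01,.02,.03):
    P=unproj(T0,[(xs.mean()+298,ys.mean()+245)],z)[0,:2]-C; print(z,P,np.arctan2(-P[1],-P[0]))
S=load("scene"); h=cv2.cvtColor(S["image"],cv2.COLOR_RGB2HSV).astype(int)
s=h[243:257,220:236];m=(s[...,0]>18)&(s[...,0]<34)&(s[...,1]>120)
ys,xs=np.where(m); print(len(xs),xs.mean()+220,ys.mean()+243)
for z in(.01,.02,.03):
    P=unproj(S,[(xs.mean()+220,ys.mean()+243)],z)[0,:2]-C; print(z,P,np.arctan2(-P[1],-P[0]))
E
```

```text
0.05 (np.float64(0.9944978985708414), np.float64(1.249999999999997))
(np.float64(0.9979983360904238), np.float64(1.26), 1, -1)
29 304.41379310344826 253.41379310344828 302 307 251 256
0.01 [-0.12915684 -0.00513396] 0.039728867593085734
0.02 [-0.12976516 -0.00387703] 0.02986835892836942
0.03 [-0.13037349 -0.00262009] 0.02009413103552416
34 227.6764705882353 250.11764705882354
0.01 [-0.128077   -0.00293984] 0.022949697425909053
0.02 [-0.13170064 -0.00971046] 0.0735981419036409
0.03 [-0.13532427 -0.01648108] 0.12119266933473848
```

View pics/r.png

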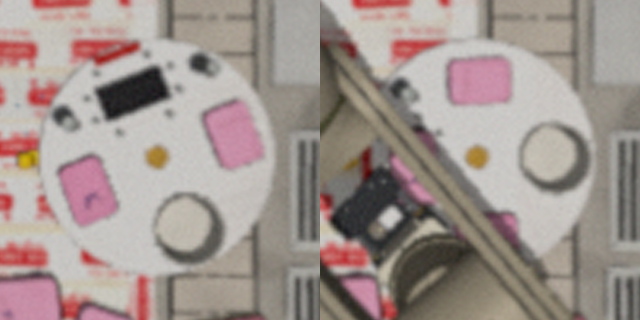

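```bash
python3 - <<'E'
from rect import *
for n in("top","scene"):
    A=rectify(load(n),.044); g=cv2.cvtColor(A,cv2.COLOR_RGB2GRAY); N=A.shape[0]
    yy,xx=np.mgrid[:N,:N]; x=(xx-N/2+.5);y=-(yy-N/2+.5)
    m=(g<75)&(np.hypot(x+26,y-65)<48)
    k=cv2.connectedComponentsWithStats(cv2.morphologyEx(m.astype(np.uint8),cv2.MORPH_OPEN,np.ones((9,9))))
    i=1+np.argmax(k[2][1:,4]); m=k[1]==i
    P=np.c_[x[m],y[m]]; w,v=np.linalg.eigh(np.cov(P.T)); c=P.mean(0)
    print(n,m.sum(),c,np.hypot(*c),"dir",np.arctan2(c[1],c[0]),"normal",np.arctan2(v[1,0],v[0,0])%np.pi, np.sqrt(w*12))
E
```

```text
top 2004 [-26.1492016   66.10179641] 71.0860621529104 dir 1.947495102897888 normal 1.9505811950230187 [31.063172   63.75909241]
scene 1887 [-30.33942766  60.4872814 ] 67.66972795839506 dir 2.035710003949246 normal 1.9604704582636472 [29.46753746 63.3972781 ]
```

Emit:
jog_arm(steps=[[0.95,0,-0.0008,0,0,0,0.008],[0.95,0,-0.0016,0,0,0,0.015],[0.95,0,-0.0016,0,0,0,0.015],[0.95,0,-0.0016,0,0,0,0.015]])

```text
t: 17.92
tool_pos: [0.4337, -0.4288, 0.0951]
orientation: [-2.898, -1.204, -0.008]
force: [2.5, 1.8, -0.1]
opening: 0.0131
```

```bash
python3 - <<'E'
from arc import *
from rect import *
arc()
T=robot.read_camera("top");S=robot.read_camera("scene")
np.savez("top14.npz",**T);np.savez("scene14.npz",**S)
print(robot.read_state()["force"],robot.read_state()["wrist_torque"])
A=rectify(load("top"),.05);B=rectify(T,.05);n=A.shape[0]
f=lambda I:cv2.GaussianBlur(cv2.cvtColor(I,cv2.COLOR_RGB2LAB)[...,1].astype(np.float32),(0,0),2)
a,b=f(A),f(B)
cx=n/2+.079*np.cos(1.57)*1000; cy=n/2-.079*np.sin(1.57)*1000
yy,xx=np.mgrid[:n,:n]; m=(np.abs(xx-cx)<38)&(np.abs(yy-cy)<45)&(np.hypot(xx-n/2,yy-n/2)<118)
best=[]
for d in np.arange(1.1,1.35,.005):
    M=cv2.getRotationMatrix2D((n/2-.5,n/2-.5),np.degrees(d),1)
    best.append((np.corrcoef(cv2.warpAffine(a,M,(n,n))[m],b[m])[0,1],d))
print(max(best))
C0=np.array([.5052,-.357])
cv2.imwrite("pics/f1.png",cv2.resize(T["image"][165:265,250:350,::-1],None,fx=6,fy=6,interpolation=cv2.INTER_CUBIC))
cv2.imwrite("pics/f2.png",cv2.resize(S["image"][185:265,205:295,::-1],None,fx=7,fy=7,interpolation=cv2.INTER_CUBIC))
E
```

```text
ang 3.929 r 0.1013 moved 1.195
t 17.93 p [ 0.4337 -0.4288  0.0951] phi -0.784 F [ 2.5  1.8 -0.1] op 0.0131 q [-0.87  0.26  1.6   0.01  1.28 -0.09]
[2.74287594 2.08740762 0.99592251] [ 0.17379523 -0.32944859  0.18818263]
(np.float64(0.9944673583736517), np.float64(1.2349999999999972))
```

View pics/f2.png

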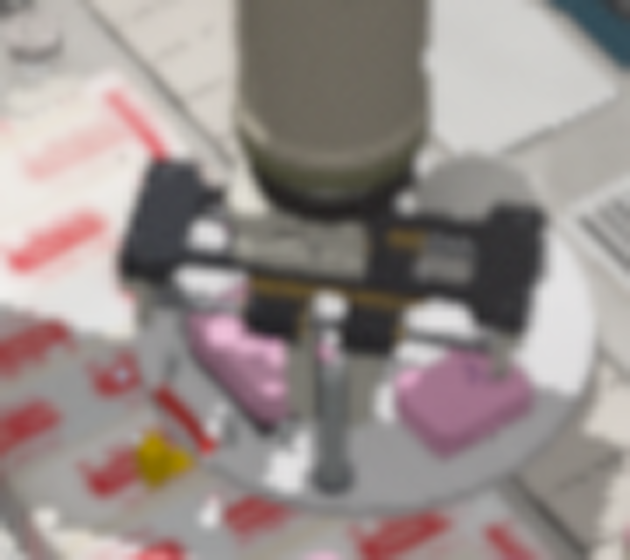

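View pics/f1.png

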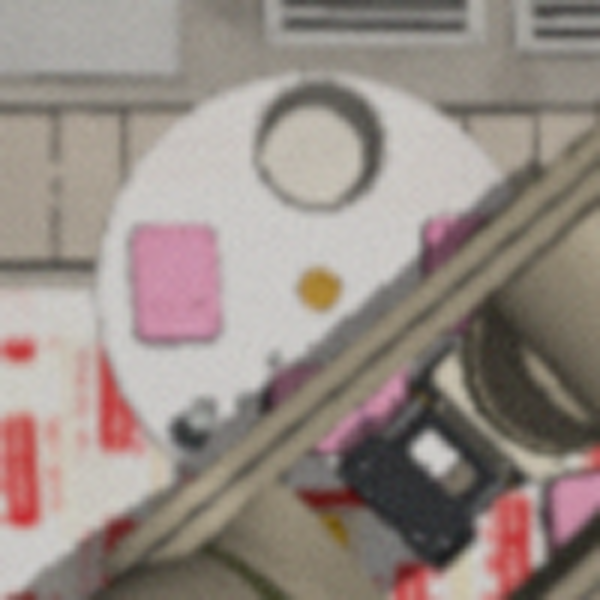

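```bash
python3 -c "
from plant import robot
s=robot.read_state();print(s['t'],s['force'],s['opening'],s['dq'].round(4))
print(robot.close_job())"
```

```text
18.025 [2.74287594 2.08740762 0.99592251] 0.013414546304011494 [ 0.0004  0.0011  0.0001 -0.0004  0.0027 -0.0002]
the job is handed in; nothing more can be done
None
```

I handed the job in at 18.0 s, with every step done in the order asked; it reports no verdict.

**What I did**
- **Vise:** I pinched the peg and slid the jaw about 34 mm open.
- **Mould:** I gripped it across its width, lifted it out and lowered it between the pins. Contact came at about 4 N, at the height expected for sitting on the pad. I then let go and backed off.
- **Turntable:** I took hold of `post_right` and turned the table about 1.2 rad counterclockwise. The arm is still gripping the post at 30 N, with an opening of 13.4 mm.

**Last checks**
- **Mould:** before the turn, the camera pictures showed it seated flat in the nest. The last picture shows it still there, partly hidden by the gripper.
- **Arm:** it was at rest, with about 3 N on the wrist.
- **Nest against pointer:** the methods disagreed slightly.
  - The top camera puts the nest about 0.01–0.02 rad past the pointer.
  - The arm's own motion puts it about 0.03 rad short.
  - The scene camera has a 4–6 mm bias there, so I only used it as a rough check.
- **Mould in the grip:** it sat about 8 mm off centre along its length. I saw this in the camera pictures and corrected for it before placing.

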